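# Tighten a pump cover crosswise in two passes

### The job

Pick up the tee wrench and tighten the pump cover's four wing screws clockwise with it in two passes, crosswise in each pass (one screw, then the one opposite, then the other two): on the first pass bring all four about half way, on the second bring all four fully home. Turn the screws only with the wrench, never with the gripper, and leave the tin, the jar and the hammer alone. Finish by standing the wrench upright on the rubber mat and letting go.

Things in the scene. Friction and masses are not known exactly. Their poses are not given: they have to be found in the camera images.
- pump: Fixed pump, round aluminium cover of 230 mm diameter, its top 83 mm above the table, centre boss of 48 mm diameter up to 102 mm. Origin on the table under the cover's centre, z up. Four wing screws on a 75 mm radius at 45, 135, 225, 315 deg from the pump's x axis. A low pipe stub (68 mm diameter) reaches 150 mm along +x. Place and yaw vary.
- mat: Flat square black rubber mat, 150 x 150 mm, 4 mm thick, fixed on the table; origin at the centre of its underside. Its place varies, and it may be on either side of the pump.
- wrench_grip (a point): Centre of the tee wrench's handle: a level bright steel bar 100 mm long along the point's x (end caps to 120 mm), 20 mm wide in y, 26 mm tall. The loose wrench (about 0.4 kg, varies) stands upright on the mat, 133 mm tall; this point is 120 mm above the underside of its foot. An 18 mm shaft joins handle and foot. Half a turn gives the same wrench.
- wrench_foot (a point): Centre of the underside of the wrench's forked foot, 64 mm along x by 42 mm in y, 46 mm tall, axes as the handle's. Its slot runs along x (parallel to the handle), open below and at both ends, 18 mm wide, wider (about 24 mm) at the mouth, 34 mm deep. Lowered over a screw's wing, it turns the screw when the wrench is turned about its upright axis.
- jar_mid (a point): Middle of an amber jar with a dark lid, 66 mm diameter, 90 mm tall; bystander, leave alone.
- tin_mid (a point): Middle of a steel tin, 80 mm diameter, 110 mm tall; bystander, leave alone.
- hammer_grip (a point): Handle of a hammer lying on the table; bystander, leave alone.
- wing1_top (a point): Top of wing screw 1 (counted counter-clockwise from above; opposite screw 3), on its axis, 112 mm above the table. Dark steel wing 60 mm long along the point's x, 10 mm thick, 22 mm tall, lower edge at 90 mm, over a flat washer with its top at 86 mm. Fully home, the wing points straight at the cover's centre.
- wing1 (a joint): Turn of wing screw 1, rad: grows clockwise seen from above, from slack (0 to 0.2 at the start) to a firm stop at 1.4 (fully home); half way is 0.7. It stays where it is left and takes about 0.08 N m to turn. The screw does not sink as it turns. The wrench has about 0.13 rad of play on the wing each way.
- wing2_top (a point): Top of wing screw 2 (counted counter-clockwise from above; opposite screw 4), on its axis, 112 mm above the table. Dark steel wing 60 mm long along the point's x, 10 mm thick, 22 mm tall, lower edge at 90 mm, over a flat washer with its top at 86 mm. Fully home, the wing points straight at the cover's centre.
- wing2 (a joint): Turn of wing screw 2, rad: grows clockwise seen from above, from slack (0 to 0.2 at the start) to a firm stop at 1.4 (fully home); half way is 0.7. It stays where it is left and takes about 0.08 N m to turn. The screw does not sink as it turns. The wrench has about 0.13 rad of play on the wing each way.
- wing3_top (a point): Top of wing screw 3 (counted counter-clockwise from above; opposite screw 1), on its axis, 112 mm above the table. Dark steel wing 60 mm long along the point's x, 10 mm thick, 22 mm tall, lower edge at 90 mm, over a flat washer with its top at 86 mm. Fully home, the wing points straight at the cover's centre.
- wing3 (a joint): Turn of wing screw 3, rad: grows clockwise seen from above, from slack (0 to 0.2 at the start) to a firm stop at 1.4 (fully home); half way is 0.7. It stays where it is left and takes about 0.08 N m to turn. The screw does not sink as it turns. The wrench has about 0.13 rad of play on the wing each way.
- wing4_top (a point): Top of wing screw 4 (counted counter-clockwise from above; opposite screw 2), on its axis, 112 mm above the table. Dark steel wing 60 mm long along the point's x, 10 mm thick, 22 mm tall, lower edge at 90 mm, over a flat washer with its top at 86 mm. Fully home, the wing points straight at the cover's centre.
- wing4 (a joint): Turn of wing screw 4, rad: grows clockwise seen from above, from slack (0 to 0.2 at the start) to a firm stop at 1.4 (fully home); half way is 0.7. It stays where it is left and takes about 0.08 N m to turn. The screw does not sink as it turns. The wrench has about 0.13 rad of play on the wing each way.
There are look-alikes about, which are no part of the job. Several things look just like the mat: the one meant starts farthest to the robot's left.

How it is judged:
On the way, in this order (a step that is already met when the one before it is completed fails the run):
1. the wrench is lifted from the mat (z of wrench_grip in the frame of mat above 0.15 m), for 0.1 s.
2. first pass: two opposite screws are about half way (over 0.45 rad) ((value of joint each of wing1, wing3 above 0.45 rad or value of joint each of wing2, wing4 above 0.45 rad)), for 0.1 s.
3. first pass: all four screws are about half way (over 0.45 rad) (value of joint each of wing1, wing2, wing3, wing4 above 0.45 rad), for 0.1 s.
4. second pass: two opposite screws are home (over 1.27 rad) ((value of joint each of wing1, wing3 above 1.27 rad or value of joint each of wing2, wing4 above 1.27 rad)), for 0.1 s.
5. second pass: all four screws are home (over 1.27 rad) (value of joint each of wing1, wing2, wing3, wing4 above 1.27 rad), for 0.1 s.
6. the wrench stands upright on the mat (x of wrench_grip in the frame of mat between -0.065 and 0.065 m and y of wrench_grip in the frame of mat between -0.065 and 0.065 m and z of wrench_grip in the frame of mat between 0.118 and 0.131 m and angle between wrench_grip's own z axis and vertical below 0.1 rad), for 0.2 s.
At the end, for the whole second after the job is handed in: All four screws are home (joint over 1.27 rad of 1.4, wings pointing at the cover's centre within about 0.13 rad), and the wrench stands upright (within 0.1 rad) on the mat, its middle within 65 mm of the mat's centre along each of the mat's sides, released (all of step 5 and all of step 6); the robot touches nothing.
It fails at once if a screw is turned past 1.08 rad while another is still short of 0.40 rad (no first pass) (value of joint any of wing1, wing2, wing3, wing4 above 1.08 rad and value of joint any of wing1, wing2, wing3, wing4 below 0.4 rad).
It fails at once if first pass out of cross order: two neighbouring screws past 0.40 rad before either of the others ((value of joint each of wing1, wing2 above 0.4 rad and value of joint each of wing3, wing4 below 0.4 rad) or (value of joint each of wing2, wing3 above 0.4 rad and value of joint each of wing4, wing1 below 0.4 rad) or (value of joint each of wing3, wing4 above 0.4 rad and value of joint each of wing1, wing2 below 0.4 rad) or (value of joint each of wing4, wing1 above 0.4 rad and value of joint each of wing2, wing3 below 0.4 rad)).
It fails at once if second pass out of cross order: two neighbouring screws past 1.15 rad before either of the others ((value of joint each of wing1, wing2 above 1.15 rad and value of joint each of wing3, wing4 below 1.15 rad) or (value of joint each of wing2, wing3 above 1.15 rad and value of joint each of wing4, wing1 below 1.15 rad) or (value of joint each of wing3, wing4 above 1.15 rad and value of joint each of wing1, wing2 below 1.15 rad) or (value of joint each of wing4, wing1 above 1.15 rad and value of joint each of wing2, wing3 below 1.15 rad)).
It fails at once if the gripper's fingers or the arm press on the pump or its screws (contact force between any of the fingers, the arm and pump above 2 N).
It fails at once if the tin, the jar or the hammer is moved more than 20 mm (distance of any of tin_mid, jar_mid, hammer_grip from where it was at the start of the episode above 0.02 m).
It also fails if it takes over 72 s, if anything falls off the work surface, if the arm or the gripper's body presses on something with over 40 N, if the wrist force passes 120 N, or if a joint passes its speed limit or range.

### The arm

A 6-joint arm with a two-finger parallel gripper is mounted at the origin on the work surface. World frame = base frame: x ahead of the robot, y to its left, z up, the work surface at z = 0. Lengths are in m, angles in rad, forces in N, time in s.
With the tool pointing down it reaches from about 0.25 to 0.85 m from the base axis. Payload 12.5 kg.
Tool frame: the origin (TCP) lies midway between the tips of the shut fingers; the grasp point (between the pads) lies 19 mm behind it (grip_depth is the z of the grasp point in the tool frame, in m); z points along the fingers, y is the direction in which the jaws open and shut (so a half turn about z gives the same grasp; the last joint's range is limited). The gripper opens to 93 mm and grips with 3 to 60 N. Pads are 15 mm wide; open, the fingers measure 128 mm over their backs; the gripper's body (75 mm by 188 mm) begins 65 mm behind the grasp point.
Start: joints at [-1.252, 0.351, 1.652, -0, 1.139, -0.085], TCP at [0.216, -0.506, 0.181] pointing down, gripper open.
Joint ranges: [-2.75, 2.75], [-0.79, 2.1], [0.01, 2.65], [-1.57, 4.71], [0.07, 3.14], [-2.87, 2.87]. Speed limits (rad/s): [2.22, 2.22, 2.79, 3.14, 3.14, 3.14].

### API

Orientations are given as a unit quaternion [x, y, z, w].
In Python, from rig import state, camera, camera_model, finish_job, grip_depth gives the robot as it stands.
- The arm moves only by the shell command python3 -m crank 'ROWS'. ROWS is JSON, a list of rows, each a list of 5 numbers: the opening, from 0 (shut) to 1 (fully open), then the shift along the world's x, y, z in mm, then the turn about the world's z in rad. In form: [[fingers, tx, ty, tz, yaw], ...]. A call has 1 to 5 rows; each row is the pose to reach, as a shift and turn from the pose commanded when the call began; what a row does not reach only later rows make up. A row lasts 1/8 s, in which the tool goes at most 62.5 mm and 10.7 degrees, less where a joint would pass 70% of its speed; a pose out of reach is approached as far as the arm can. A call with a gripper value outside its range is refused whole. The fingers move at their own pace and stop on an object; the grip force is fixed at half the most. Time passes only in rows, so rows that repeat a pose let the fingers close. It gives the time, the measured TCP pose, the force and the opening at its end, in the units of the state.
- state(): the state, without advancing time (a new reading comes with each control period).
- camera(name): name is "side" or "top"; returns the picture (384x512x3 uint8, red, green, blue); there is no depth.
- camera_model(name): a dict with "camera_matrix" (3x3 intrinsics, pixels), "k1" (the pictures are not rectified: a ray, as slopes to the right and down, at radius r is drawn at 1 + k1 r^2 times it, then the intrinsics apply), "world_from_camera" (4x4, takes a point from camera to world coordinates). Camera axes: x right, y down, z forward; pixel columns grow to the right and rows downward; lengths in m; the calibration is good to about 2 mm. A picture is of the moment at which its call begins. camera_model takes no time and is no camera call.
- finish_job(): hands the job in, once; it reports no verdict.
The state is a dict: "t": time; "q": joint angles; "qvel": joint speeds; "tau": joint torques, N m; "ee_pos": TCP position; "tool_rot": TCP orientation; "wrist_force": force on the tool from outside, world axes, zero at the start; "ft_torque": the same for the moment, N m; "finger_gap": opening from 0.0 (shut) to 1.0 (fully open).
Only numpy, scipy, OpenCV 4.12 (cv2) and the standard library are available. Lean on these libraries where they do the work, as an engineer would, in place of code of your own. Each camera call takes 0.05 s, during which the arm holds its last target.

## Working session

There is one attempt and no reset: what is moved stays moved. The work goes in short steps, Python scripts to look and compute and a shell command to move; the robot and the scene stay as the last step left them, time stands still between calls to the robot, and variables do not carry over. Pictures are saved under pics/ and viewed, and the job is handed in when it is done.

```bash
ls; mkdir -p pics
cat > h.py <<'E'
import numpy as np, cv2
from rig import state, camera, camera_model, finish_job, grip_depth
def ray(name,u,v):
    m=camera_model(name);K=np.array(m["camera_matrix"]);k=m["k1"];T=np.array(m["world_from_camera"])
    d=np.array([(u-K[0,2])/K[0,0],(v-K[1,2])/K[1,1]])
    s=d.copy()
    for _ in range(50): s=d/(1+k*(s@s))
    w=T[:3,:3]@np.array([s[0],s[1],1]);return T[:3,3],w
def at(name,u,v,z):
    o,w=ray(name,u,v);return o+w*(z-o[2])/w[2]
def proj(name,p):
    m=camera_model(name);K=np.array(m["camera_matrix"]);k=m["k1"];T=np.array(m["world_from_camera"])
    c=T[:3,:3].T@(np.array(p)-T[:3,3]);s=c[:2]/c[2];s=s*(1+k*(s@s));return K[0,0]*s[0]+K[0,2],K[1,1]*s[1]+K[1,2]
def save(im,f,crop=None,scale=1):
    if crop: x0,y0,x1,y1=crop; im=im[y0:y1,x0:x1]
    cv2.imwrite(f,cv2.cvtColor(cv2.resize(im,None,fx=scale,fy=scale,interpolation=cv2.INTER_CUBIC),cv2.COLOR_RGB2BGR))
E
python3 - <<'E'
from h import *
for n in("top","side"):
    im=camera(n);np.save(f"{n}0.npy",im);save(im,f"pics/{n}0.png",None,1.5)
    m=camera_model(n);print(n,np.round(m["world_from_camera"],3).tolist(),m["camera_matrix"],m["k1"])
s=state();print(s,grip_depth)
E
```

```text
pics
top [[0.024, -0.981, 0.193, 0.231], [-1.0, -0.027, -0.016, -0.067], [0.021, -0.192, -0.981, 1.759], [0.0, 0.0, 0.0, 1.0]] [[470.84139925   0.         258.85545593]
 [  0.         470.84139925 188.677427  ]
 [  0.           0.           1.        ]] -0.11144880928921262
side [[0.969, -0.155, 0.19, 0.309], [-0.244, -0.546, 0.801, -1.163], [-0.021, -0.823, -0.567, 0.865], [0.0, 0.0, 0.0, 1.0]] [[348.66369957   0.         253.99512201]
 [  0.         348.66369957 195.24750392]
 [  0.           0.           1.        ]] -0.10998544378978439
{'t': 0.1, 'q': array([-1.25161512e+00,  3.51184209e-01,  1.65234808e+00,  7.40526107e-06,
        1.13907699e+00, -8.45992378e-02]), 'qvel': array([-0.00062429, -0.002568  , -0.0014891 , -0.0006083 ,  0.00073598,
        0.00067415]), 'tau': array([ 2.63515794e-04, -4.98030353e+01, -2.85706365e+01,  6.99902256e-02,
        2.38552195e-02, -3.11283782e-05]), 'ee_pos': array([ 0.21601335, -0.50543792,  0.18055883]), 'tool_rot': array([ 9.79689483e-01,  2.00519973e-01, -5.61451852e-05, -5.05216336e-04]), 'wrist_force': array([-0.01189198, -0.0693165 , -0.30840048]), 'ft_torque': array([ 0.00339838, -0.009335  ,  0.0120456 ]), 'finger_gap': 1.0015660339340433} -0.0188
```

View pics/top0.png

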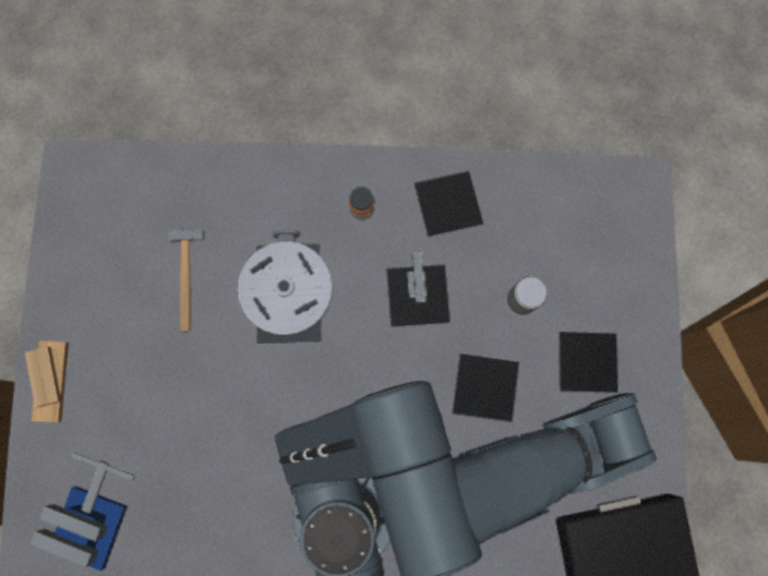

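View pics/side0.png

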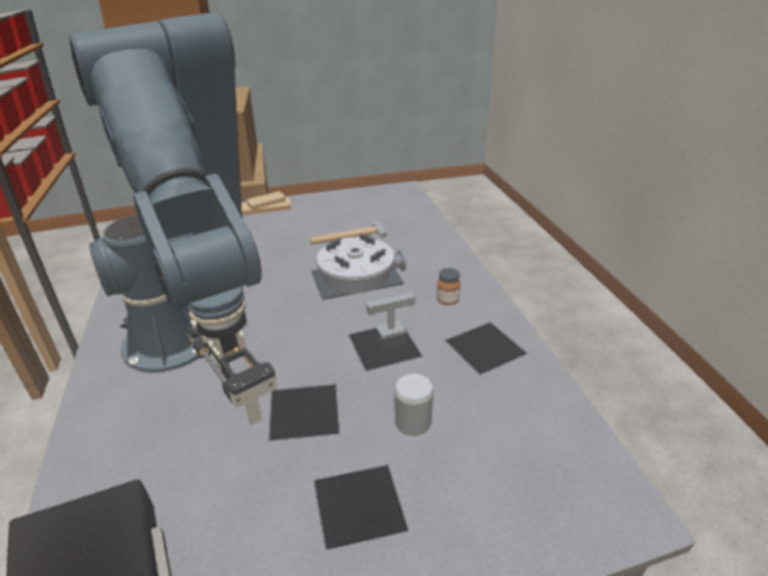

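The candidates for the mat, as pixels in the 1.5x top picture, are (449,203), (418,295), (486,387) and (588,362). The one farthest left (largest y) is (418,295), and the wrench stands on it. The pump is at (285,287) with its stub pointing up (+x), the hammer at (185,280), the jar at (361,202) and the tin at (530,293). I'll look at close crops next.

Run:
```python
from h import *
im=np.load("top0.npy")
save(im,"pics/pump0.png",(150,145,230,235),8)
save(im,"pics/wr0.png",(250,160,310,225),9)
s=np.load("side0.npy")
save(s,"pics/swr0.png",(225,185,290,250),9)
```

```text
(no output)
```

View pics/pump0.png

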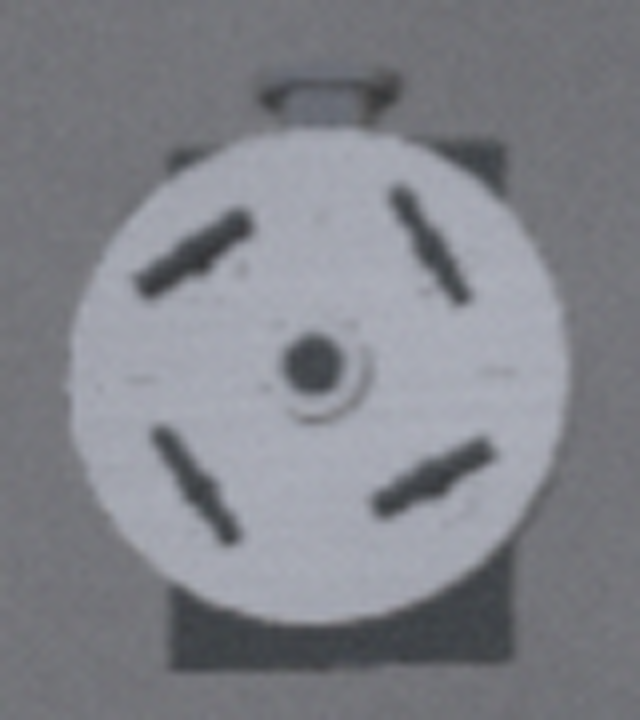

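View pics/wr0.png

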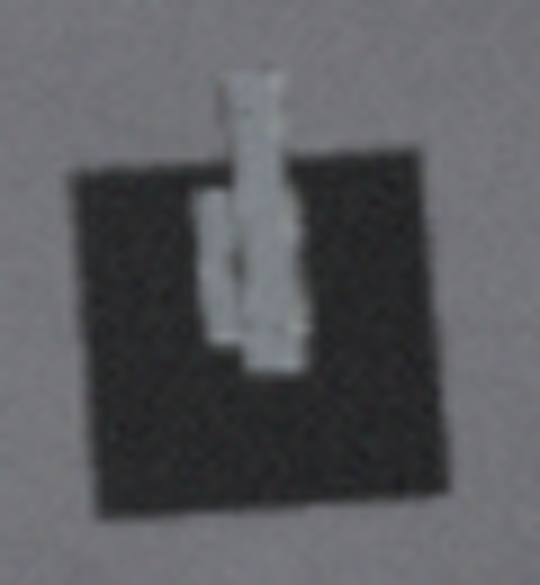

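View pics/swr0.png

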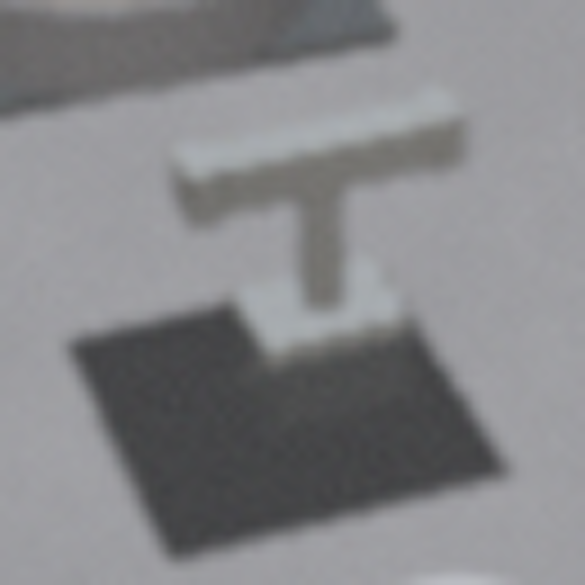

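Run:
```python
from h import *
def c(U,V,x0,y0,s): return x0+(U+.5)/s-.5, y0+(V+.5)/s-.5
P=lambda U,V,z:at("top",*c(U,V,150,145,8),z)
ctr=P(320,375,.083);print("ctr",ctr, "rad",P(70,375,.083)-ctr,P(570,375,.083)-ctr,P(320,125,.083)-ctr,P(320,625,.083)-ctr)
print("boss",P(313,363,.102))
W={1:((143,287),(245,218)),2:((160,433),(232,540)),3:((378,507),(488,447)),4:((400,193),(462,298))}
ms=[]
for k,(a,b) in W.items():
    A=P(*a,.112);B=P(*b,.112);m=(A+B)/2;ms.append(m);d=B-A
    print(k,m[:2].round(4),"len",np.linalg.norm(d).round(4),"ang",np.degrees(np.arctan2(d[1],d[0])).round(1),"from ctr",np.linalg.norm((m-ctr)[:2]).round(4),np.degrees(np.arctan2(*(m-ctr)[1::-1])).round(1))
print("mean",np.mean(ms,0)); d=ms[0]-ms[2];e=ms[1]-ms[3];print(np.linalg.norm(d),np.linalg.norm(e),np.degrees(np.arctan2(d[1],d[0]))-45,np.degrees(np.arctan2(e[1],e[0]))-135)
p=[at("top",*c(U,V,250,160,9),.137) for U,V in((257,72),(278,350))]
print("handle top",p,(p[0]+p[1])/2,np.linalg.norm(p[0]-p[1]),np.degrees(np.arctan2(*(p[0]-p[1])[1::-1])))
q=[at("side",*c(U,V,225,185,9),.137) for U,V in((182,166),(450,103))]
print("handle side",q,(q[0]+q[1])/2,np.linalg.norm(q[0]-q[1]),np.degrees(np.arctan2(*(q[1]-q[0])[1::-1])))
mt=[at("top",*c(U,V,250,160,9),.004) for U,V in((72,175),(420,152),(450,492),(98,520))]
print("mat",np.mean(mt,0),[np.linalg.norm(mt[i]-mt[i-1]).round(4) for i in range(4)],np.degrees(np.arctan2(*(mt[0]-mt[3])[1::-1])))
print("side mat",np.mean([at("side",*c(U,V,225,185,9),.004) for U,V in((75,345),(410,310),(505,470),(175,555),)],0))
```

```text
ctr [0.54311258 0.1569365  0.083     ] rad [-3.17862815e-03  1.13668496e-01 -2.22044605e-16] [ 3.15612053e-03 -1.13230662e-01 -2.22044605e-16] [ 1.16662848e-01  6.18880228e-03 -2.22044605e-16] [-1.13706307e-01 -5.78570003e-03 -2.22044605e-16]
boss [0.54495151 0.15782167 0.102     ]
1 [0.592  0.2126] len 0.0549 ang -53.2 from ctr 0.074 48.7
2 [0.486  0.2056] len 0.0584 ang -143.5 from ctr 0.075 139.6
3 [0.4932 0.1006] len 0.0552 ang -59.3 from ctr 0.0753 -131.5
4 [0.5981 0.1064] len 0.0561 ang -147.6 from ctr 0.0747 -42.5
mean [0.54234594 0.15628276 0.112     ]
0.14928120101415335 0.14964184955499682 3.5856227789657424 3.517099432930536
handle top [array([ 0.62792161, -0.15943389,  0.137     ]), array([ 0.51693089, -0.16937522,  0.137     ])] [ 0.57242625 -0.16440456  0.137     ] 0.11143504837884881 5.118267100779483
handle side [array([ 0.50880011, -0.17165075,  0.137     ]), array([ 0.62374247, -0.15871895,  0.137     ])] [ 0.56627129 -0.16518485  0.137     ] 0.11566753213347723 6.419171902042483
mat [ 0.54726202 -0.1701671   0.004     ] [np.float64(0.1477), np.float64(0.1485), np.float64(0.1462), np.float64(0.1481)] 5.60895226699103
side mat [ 0.54931625 -0.17925442  0.004     ]
```

The pump checks out: the cover radius is about 114 mm, the screws are on a 75 mm radius, the centre is (0.543, 0.1565) and the yaw is 3.6°. The wrench handle is at (0.569,-0.165) at about 5.7°. I'll approach above it.

```bash
python3 -m crank '[[1,20,20,60,0],[1,80,80,80,-0.1],[1,140,135,80,-0.2],[1,190,180,80,-0.3],[1,240,230,80,-0.3]]'; python3 -m crank '[[1,55,55,0,0],[1,113,111,0,0],[1,113,111,0,0],[1,113,111,0,0]]'
python3 - <<'E'
from h import *
s=state();print(s['t'],s['ee_pos'],s['q'],s['tool_rot'])
for n in("top","side"):
    im=camera(n);np.save(f"{n}1.npy",im);save(im,f"pics/{n}1.png",None,1.5)
E
```

```text
t: 0.72
ee_pos: [0.4154, -0.3145, 0.2604]
tool_rot: [0.999, 0.051, 0.0, 0.0]
wrist_force: [0.3, -1.5, -0.8]
finger_gap: 0.998
t: 1.23
ee_pos: [0.5281, -0.2035, 0.2598]
tool_rot: [0.999, 0.053, -0.0, -0.0]
wrist_force: [-0.3, -0.4, 0.5]
finger_gap: 1.001
1.225 [ 0.5281106  -0.20346285  0.2597814 ] [-4.50072822e-01  3.13081372e-01  1.50681064e+00  1.42214996e-04
  1.32267383e+00  1.01389633e+00] [ 9.98574647e-01  5.33707136e-02 -3.92956964e-04 -2.95141447e-04]
```

View pics/side1.png

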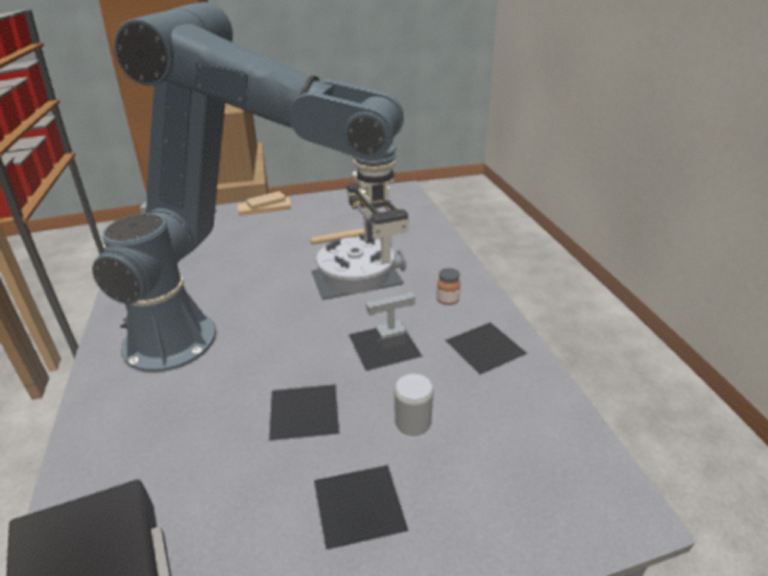

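```bash
python3 -m crank '[[1,41,38,0,0],[1,41,38,-40,0],[1,41,38,-40,0]]'
python3 - <<'E'
from h import *
im=camera("side");np.save(f"side2.npy",im);save(im,f"pics/side2.png",(200,120,310,250),5)
E
```

```text
t: 1.7
ee_pos: [0.5663, -0.1674, 0.2181]
tool_rot: [0.999, 0.051, -0.003, -0.001]
wrist_force: [0.6, -0.9, 0.4]
finger_gap: 1.001
```

View pics/side2.png

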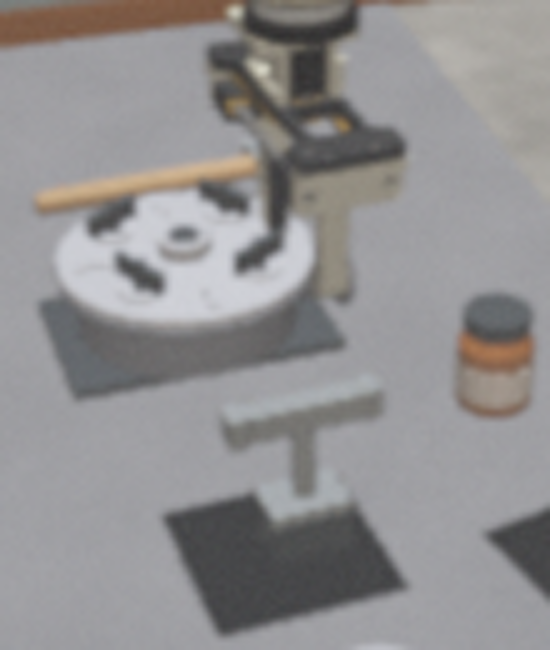

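Run:
```python
from h import *
def show(n,p,x0=200,y0=120,s=5):
    u,v=proj(n,p);return ((u-x0)*s).__round__(1),((v-y0)*s).__round__(1)
print("tip near",show("side",(.571,-.214,.218)),show("side",(.571,-.23,.218)))
a=np.radians(5.9)
for c in((.569,-.165),(.573,-.165),(.565,-.165)):
  e=np.array([np.cos(a),np.sin(a)]);f=np.array([-e[1],e[0]])
  print(c,[show("side",(*(np.array(c)+i*.06*e+j*.01*f),.137)) for i,j in((-1,-1),(-1,1),(1,1),(1,-1))], "shaft",show("side",(*c,.05)),show("side",(*c,.111)))
  print([tuple(np.round(((np.array(proj("top",(*(np.array(c)+i*.06*e+j*.01*f),.137)))-(250,160))*9),0)) for i,j in((-1,-1),(-1,1),(1,1),(1,-1))])
```

```text
tip near (np.float64(323.3), np.float64(338.4)) (np.float64(329.7), np.float64(351.0))
(0.569, -0.165) [(np.float64(229.0), np.float64(422.2)), (np.float64(220.0), np.float64(406.9)), (np.float64(374.0), np.float64(371.9)), (np.float64(384.6), np.float64(386.3))] shaft (np.float64(304.1), np.float64(491.0)) (np.float64(303.2), np.float64(425.5))
[(np.float64(304.0), np.float64(363.0)), (np.float64(253.0), np.float64(367.0)), (np.float64(226.0), np.float64(68.0)), (np.float64(277.0), np.float64(64.0))]
(0.573, -0.165) [(np.float64(234.5), np.float64(421.3)), (np.float64(225.4), np.float64(406.1)), (np.float64(379.2), np.float64(371.0)), (np.float64(389.9), np.float64(385.4))] shaft (np.float64(309.2), np.float64(490.1)) (np.float64(308.5), np.float64(424.7))
[(np.float64(304.0), np.float64(353.0)), (np.float64(253.0), np.float64(357.0)), (np.float64(226.0), np.float64(58.0)), (np.float64(277.0), np.float64(54.0))]
(0.565, -0.165) [(np.float64(223.5), np.float64(423.1)), (np.float64(214.5), np.float64(407.8)), (np.float64(368.8), np.float64(372.7)), (np.float64(379.4), np.float64(387.1))] shaft (np.float64(298.9), np.float64(491.8)) (np.float64(298.0), np.float64(426.4))
[(np.float64(304.0), np.float64(374.0)), (np.float64(253.0), np.float64(377.0)), (np.float64(226.0), np.float64(78.0)), (np.float64(277.0), np.float64(74.0))]
```

The 0.569 handle model matches the edges seen in both views. I'll descend to grasp height.

```bash
python3 -m crank '[[1,0,0,-40,0],[1,0,0,-80,0],[1,0,0,-114,0],[1,0,0,-114,0],[1,0,0,-114,0]]'
python3 - <<'E'
from h import *
im=camera("side");np.save(f"side3.npy",im);save(im,f"pics/side3.png",(200,120,310,250),5)
print(state()['ee_pos'])
E
```

```text
t: 2.38
ee_pos: [0.5692, -0.1681, 0.1088]
tool_rot: [0.999, 0.051, 0.001, 0.001]
wrist_force: [0.4, 0.3, 0.3]
finger_gap: 0.997
[ 0.56932529 -0.16794167  0.10884122]
```

View pics/side3.png

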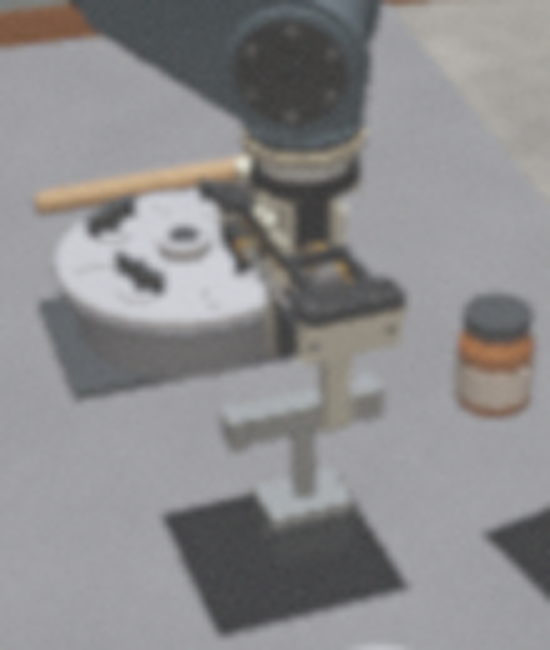

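Run:
```python
from h import *
def show(n,p,x0=200,y0=120,s=5):
    u,v=proj(n,p);return round((u-x0)*s,1),round((v-y0)*s,1)
for y in(.0465,.064):
  for z in(.109,.119,.129): print(y,z,show("side",(.5693+y*.1,-.168-y,z)))
print(state()['q'])
im=camera("top");np.save("top3.npy",im);save(im,"pics/top3.png",(240,140,330,240),7)
```

```text
0.0465 0.109 (np.float64(328.1), np.float64(466.2))
0.0465 0.119 (np.float64(328.0), np.float64(455.0))
0.0465 0.129 (np.float64(328.0), np.float64(443.7))
0.064 0.109 (np.float64(337.2), np.float64(480.4))
0.064 0.119 (np.float64(337.2), np.float64(469.2))
0.064 0.129 (np.float64(337.2), np.float64(457.8))
[-3.65261243e-01  5.07029121e-01  1.60574101e+00 -1.28196185e-05
  1.02544349e+00  1.10227626e+00]
```

View pics/top3.png

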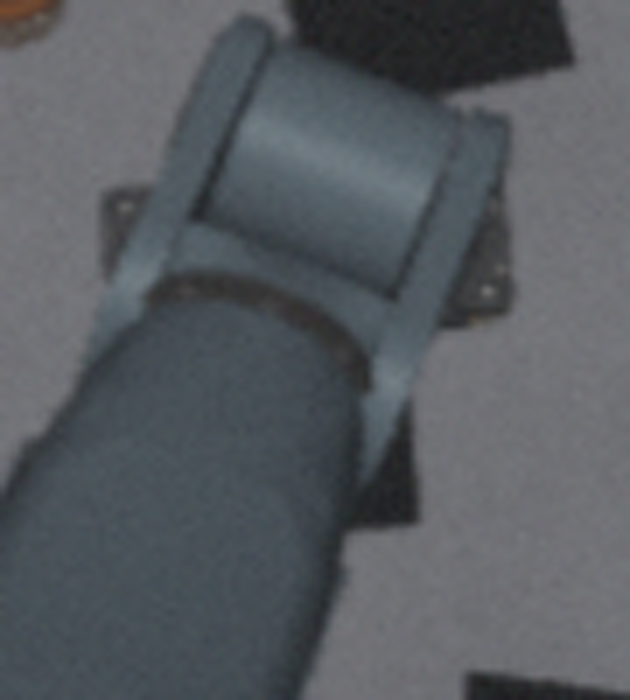

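The near finger's tip shows at about (340,425), which is higher than the TCP projects. That fits linkage fingers that draw back when open. I'll close and check the gap.

```bash
python3 -m crank '[[0.5,0,0,0,0],[0.5,0,0,0,0],[0.5,0,0,0,0]]'
python3 - <<'E'
from h import *
im=camera("side");np.save(f"side4.npy",im);save(im,f"pics/side4.png",(200,120,310,250),5)
E
```

```text
t: 2.85
ee_pos: [0.5683, -0.1671, 0.1066]
tool_rot: [0.999, 0.052, 0.0, 0.0]
wrist_force: [-0.7, -0.1, 0.2]
finger_gap: 0.727
```

View pics/side4.png

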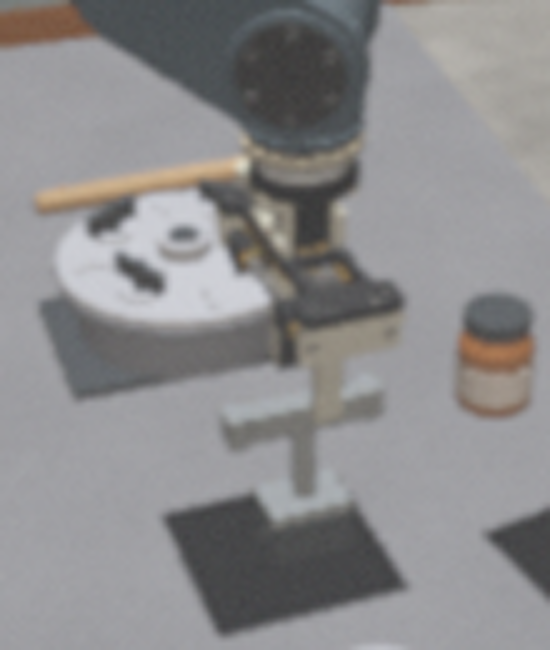

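Run:
```python
from h import *
im=np.load("side0.npy");save(im,"pics/s0g.png",(110,180,200,290),6)
# tool y axis dir at start yaw23.1 : y tool=(sin,-cos)
a=np.radians(23.1);y=np.array([np.sin(a),-np.cos(a)])
for s in(1,-1):
  for h in(.0465,.064):
    for z in(.181,.201,.221):
      u,v=proj("side",(*(np.array([.216,-.5054])+s*h*y),z));print(s,h,z,round((u-110)*6),round((v-180)*6))
```

```text
1 0.0465 0.181 369 662
1 0.0465 0.201 361 630
1 0.0465 0.221 353 597
1 0.064 0.181 388 688
1 0.064 0.201 380 656
1 0.064 0.221 372 623
-1 0.0465 0.181 276 533
-1 0.0465 0.201 268 502
-1 0.0465 0.221 259 469
-1 0.064 0.181 260 511
-1 0.064 0.201 252 479
-1 0.064 0.221 243 447
```

View pics/s0g.png

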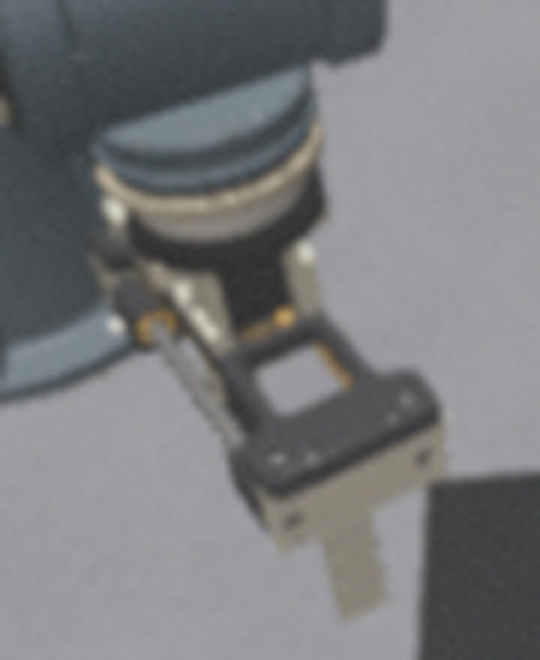

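```bash
python3 -m crank '[[0.45,0,0,0,0],[0.4,0,0,0,0],[0.4,0,0,0,0]]'
python3 - <<'E'
from h import *
im=camera("side");np.save(f"side5.npy",im);save(im,f"pics/side5.png",(220,160,300,240),7)
E
```

```text
t: 3.28
ee_pos: [0.5682, -0.1671, 0.1064]
tool_rot: [0.999, 0.052, -0.0, -0.0]
wrist_force: [0.1, -0.3, 1.2]
finger_gap: 0.408
```

View pics/side5.png

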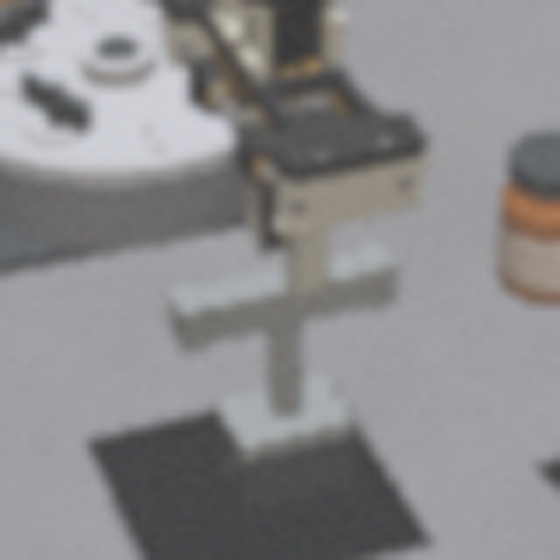

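Run:
```python
from h import *
def show(n,p,x0=220,y0=160,s=7):
    u,v=proj(n,p);return int((u-x0)*s),int((v-y0)*s)
for y in(.019,.027,.036):
  for z in(.106,.126,.136,.146): print(y,z,show("side",(.5683+y*.1,-.167-y,z)))
```

```text
0.019 0.106 (297, 346)
0.019 0.126 (297, 315)
0.019 0.136 (296, 299)
0.019 0.146 (296, 283)
0.027 0.106 (303, 354)
0.027 0.126 (302, 323)
0.027 0.136 (302, 307)
0.027 0.146 (302, 291)
0.036 0.106 (309, 364)
0.036 0.126 (309, 333)
0.036 0.136 (309, 317)
0.036 0.146 (309, 301)
```

```bash
python3 -m crank '[[0.3,0,0,0,0],[0.25,0,0,0,0],[0.25,0,0,0,0]]';  python3 -m crank '[[0.1,0,0,0,0],[0.1,0,0,0,0],[0.1,0,0,0,0]]'
python3 - <<'E'
from h import *
im=camera("side");np.save(f"side6.npy",im);save(im,f"pics/side6.png",(220,160,300,240),7)
E
```

```text
t: 3.7
ee_pos: [0.5682, -0.1671, 0.1064]
tool_rot: [0.999, 0.052, -0.0, -0.0]
wrist_force: [-0.0, 0.6, -0.5]
finger_gap: 0.252
t: 4.08
ee_pos: [0.5683, -0.1671, 0.1064]
tool_rot: [0.999, 0.052, 0.0, -0.0]
wrist_force: [-1.5, 0.1, 0.2]
finger_gap: 0.102
```

View pics/side6.png

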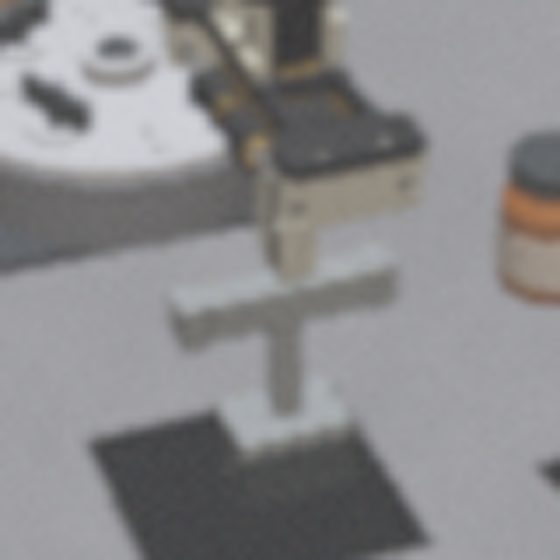

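The fingers passed above the handle: the gap fell to 0.10, and the tip shows at (295,280) just over the handle top. The real tips therefore sit about 37 mm higher than the reported TCP. I'll reopen and go lower.

```bash
python3 -m crank '[[0.5,0,0,0,0],[0.6,0,0,0,0],[0.6,0,0,0,0],[0.6,0,0,0,0]]';  python3 -m crank '[[0.6,0,0,-15,0],[0.6,0,0,-25,0],[0.6,0,0,-25,0]]'
python3 - <<'E'
from h import *
im=camera("side");np.save(f"side7.npy",im);save(im,f"pics/side7.png",(220,160,300,240),7)
E
```

```text
t: 4.62
ee_pos: [0.5683, -0.1671, 0.1064]
tool_rot: [0.999, 0.052, 0.0, 0.0]
wrist_force: [-0.4, -0.0, 0.0]
finger_gap: 0.483
t: 5.0
ee_pos: [0.5676, -0.1669, 0.0801]
tool_rot: [0.999, 0.052, -0.001, -0.0]
wrist_force: [-0.1, -0.4, 0.3]
finger_gap: 0.601
```

View pics/side7.png

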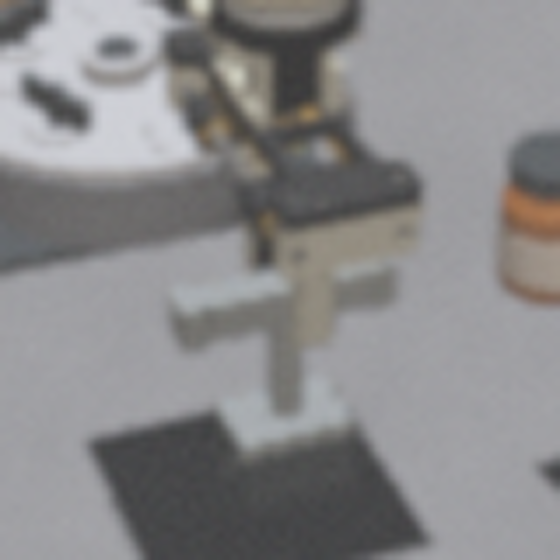

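```bash
python3 -m crank '[[0.6,1,0,-11,0],[0.6,1,0,-11,0]]';  python3 -m crank '[[0.3,0,0,0,0],[0.1,0,0,0,0],[0.1,0,0,0,0],[0.1,0,0,0,0],[0.1,0,0,0,0]]'; python3 -m crank '[[0,0,0,0,0],[0,0,0,0,0]]';python3 - <<'E'
from h import *
im=camera("side");np.save(f"side8.npy",im);save(im,f"pics/side8.png",(220,160,300,240),7)
E
```

```text
t: 5.3
ee_pos: [0.5688, -0.1669, 0.0695]
tool_rot: [0.999, 0.052, -0.001, -0.0]
wrist_force: [0.2, 0.1, 0.4]
finger_gap: 0.603
t: 5.92
ee_pos: [0.5691, -0.167, 0.0703]
tool_rot: [0.999, 0.052, -0.0, -0.0]
wrist_force: [0.4, 1.2, -0.6]
finger_gap: 0.213
t: 6.18
ee_pos: [0.5691, -0.167, 0.0703]
tool_rot: [0.999, 0.052, -0.0, -0.0]
wrist_force: [-0.4, 1.8, -0.7]
finger_gap: 0.212
```

View pics/side8.png

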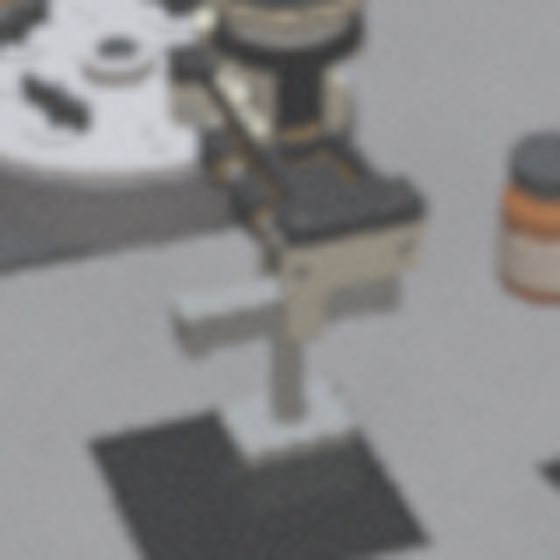

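Gripped: the gap is 0.212, which is about 20 mm. Next I'll lift and check.

```bash
python3 -m crank '[[0,0,0,20,0],[0,0,0,60,0],[0,0,0,110,0],[0,0,0,150,0],[0,0,0,150,0]]';  python3 - <<'E'
from h import *
im=camera("side");np.save(f"side9.npy",im);save(im,f"pics/side9.png",(180,110,300,230),5)
print(state()['ee_pos'])
E
```

```text
t: 6.85
ee_pos: [0.5704, -0.1676, 0.2226]
tool_rot: [0.999, 0.052, 0.002, 0.001]
wrist_force: [0.5, -0.4, -5.7]
finger_gap: 0.21
[ 0.5692356  -0.16719629  0.22000606]
```

View pics/side9.png

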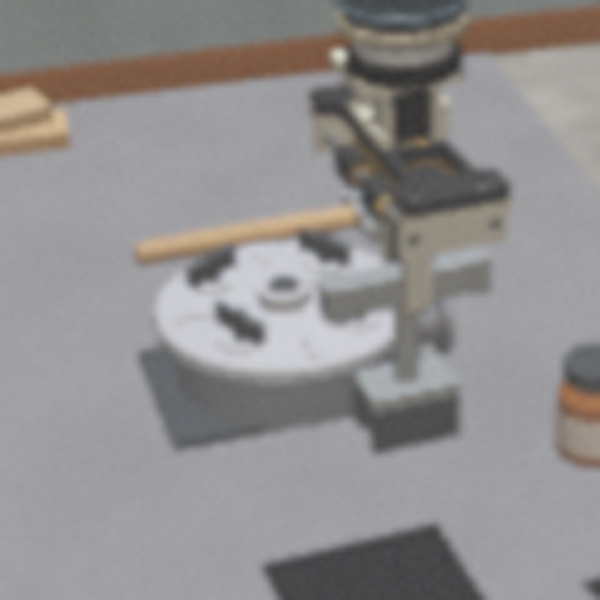

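```bash
cat >> h.py <<'E'
from scipy.optimize import least_squares
def fitw(pts,x0,n="side"):
    """pts: list of ((lx,ly,lz) in foot frame, (u,v)) ; solve x,y,zfoot,yaw"""
    def w(p,l): c,s=np.cos(p[3]),np.sin(p[3]);return (p[0]+c*l[0]-s*l[1],p[1]+s*l[0]+c*l[1],p[2]+l[2])
    f=lambda p:np.concatenate([np.array(proj(n,w(p,l)))-uv for l,uv in pts])
    r=least_squares(f,x0,x_scale=[.01,.01,.01,.1]);return r.x,np.abs(r.fun).max(),r.fun.reshape(-1,2).round(2).tolist()
def crop2(U,V,x0,y0,s): return np.array([x0+(U+.5)/s-.5, y0+(V+.5)/s-.5])
E
python3 - <<'E'
from h import *
C=lambda U,V:crop2(U,V,180,110,5)
pts=[((-.032,-.021,0),C(376,451)),((.032,-.021,0),C(459,432)),((-.032,-.021,.046),C(371,403)),((.032,-.021,.046),C(459,378)),((-.032,.021,.046),C(357,379)),
((-.06,-.01,.133),C(326,297)),((.06,-.01,.133),C(491,262)),((-.06,-.01,.107),C(328,322)),((.06,-.01,.107),C(490,287))]
print(fitw(pts,[.569,-.167,.155,.1]))
E
```

```text
(array([ 0.57448186, -0.14895791,  0.14275463,  0.12800537]), np.float64(1.6424905987107934), [[0.04, 0.61], [-0.18, 0.39], [0.78, -0.49], [-0.09, 0.56], [-0.72, -1.64], [0.31, -0.66], [-0.22, -0.61], [0.18, 0.96], [-0.14, 0.89]])
```

Run:
```python
from h import *
C=lambda U,V:crop2(U,V,180,110,5)
pts=[((-.032,-.021,0),C(376,451)),((.032,-.021,0),C(459,432)),((-.032,-.021,.046),C(371,403)),((.032,-.021,.046),C(459,378)),((-.032,.021,.046),C(357,379)),
((-.06,-.01,.133),C(326,297)),((.06,-.01,.133),C(491,262)),((-.06,-.01,.107),C(328,322)),((.06,-.01,.107),C(490,287))]
for z in(.145,.15,.154,.158):
    def w(p,l): c,s=np.cos(p[2]),np.sin(p[2]);return (p[0]+c*l[0]-s*l[1],p[1]+s*l[0]+c*l[1],z+l[2])
    f=lambda p:np.concatenate([np.array(proj("side",w(p,l)))-uv for l,uv in pts])
    r=least_squares(f,[.569,-.167,.1]);print(z,r.x,np.abs(r.fun).max())
im=camera("top");np.save("top9.npy",im);save(im,"pics/top9.png",(150,130,330,240),4)
```

```text
0.145 [ 0.57356547 -0.15237811  0.12986865] 1.6256029554838847
0.15 [ 0.57152405 -0.15999369  0.1341157 ] 1.5870560345881302
0.154 [ 0.56989012 -0.1660856   0.13761288] 1.5552523413225003
0.158 [ 0.56825544 -0.17217702  0.14120161] 1.5225529437553007
```

View pics/top9.png

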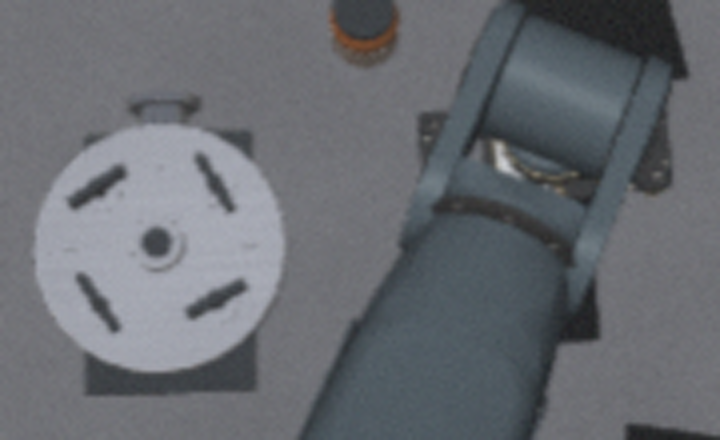

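```bash
python3 - <<'E'
from h import *
im=np.load("side0.npy").copy()
big=cv2.resize(im[140:205,200:275],None,fx=9,fy=9,interpolation=cv2.INTER_CUBIC)
c=np.array([.5427,.1565])
for k,ang in zip((1,2,3,4),(126.8,216.5,120.7,32.4)):
    th=np.radians(48.55+90*(k-1));m=c+.075*np.array([np.cos(th),np.sin(th)]);d=.03*np.array([np.cos(np.radians(ang)),np.sin(np.radians(ang))])
    q=[tuple(int(v) for v in ((np.array(proj("side",(*p,.112)))-(200,140)+.5)*9-.5)) for p in(m-d,m+d)]
    cv2.line(big,q[0],q[1],(255,0,0),1);print(k,m)
cv2.imwrite("pics/ov0.png",big[:,:,::-1])
E
python3 -m crank '[[0,6,50,10,0.1],[0,12,110,10,0.25],[0,18,160,10,0.4],[0,24,220,10,0.46],[0,30,274,10,0.46]]'; python3 -m crank '[[0,0,0,0,0],[0,0,0,0,0]]'
```

```text
1 [0.59234747 0.21271503]
2 [0.48648497 0.20614747]
3 [0.49305253 0.10028497]
4 [0.59891503 0.10685253]
t: 7.58
ee_pos: [0.5982, 0.1088, 0.2275]
tool_rot: [0.96, 0.279, -0.002, -0.0]
wrist_force: [0.8, 0.2, -5.2]
finger_gap: 0.217
t: 7.82
ee_pos: [0.5984, 0.1066, 0.2282]
tool_rot: [0.96, 0.278, -0.002, -0.0]
wrist_force: [0.0, -0.0, -4.5]
finger_gap: 0.214
```

View pics/ov0.png

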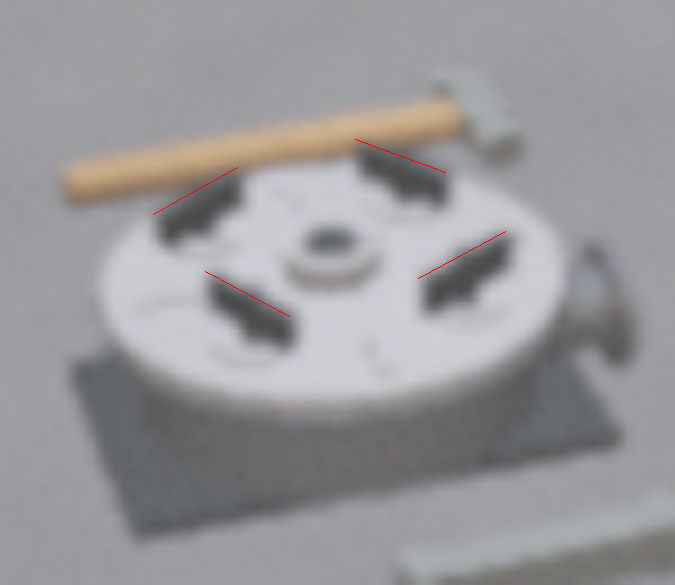

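Run:
```python
from h import *
im=camera("side");np.save("side10.npy",im);save(im,"pics/side10.png",(200,100,290,190),8)
print(state()['ee_pos'])
im=np.load("side0.npy");save(im,"pics/wing0.png",(210,145,265,190),14)
```

```text
[0.59865931 0.10602008 0.2287579 ]
```

View pics/side10.png

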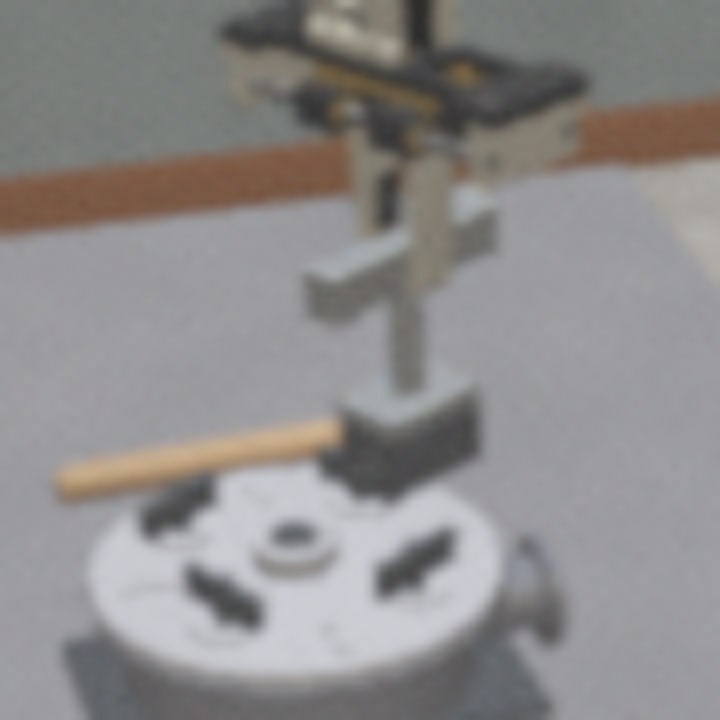

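View pics/wing0.png

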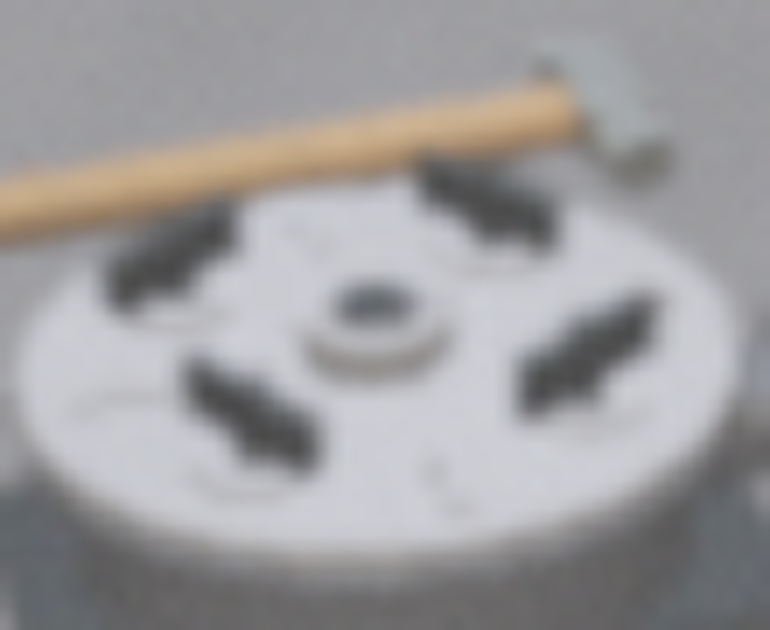

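```bash
cat >> h.py <<'E'
def boxedges(c,a,hx,hy,z0,z1):
    ca,sa=np.cos(a),np.sin(a);V=[]
    for z in(z0,z1):
        for i,j in((-1,-1),(1,-1),(1,1),(-1,1)): V.append((c[0]+ca*i*hx-sa*j*hy,c[1]+sa*i*hx+ca*j*hy,z))
    E=[(0,1),(1,2),(2,3),(3,0),(4,5),(5,6),(6,7),(7,4),(0,4),(1,5),(2,6),(3,7)]
    return [(V[i],V[j]) for i,j in E]
def draw(big,n,edges,x0,y0,s,col):
    for a,b in edges:
        q=[tuple(int(round(v)) for v in ((np.array(proj(n,p))-(x0,y0)+.5)*s-.5)) for p in(a,b)]
        cv2.line(big,q[0],q[1],col,1)
CTR=np.array([.5427,.1565]);PY=np.radians(3.55)
def wingpos(k,ctr=None):
    th=PY+np.radians(45+90*(k-1));return (CTR if ctr is None else ctr)+.075*np.array([np.cos(th),np.sin(th)])
def overlay(n,im,crop,s,f,tcp=None,yaw=0,wings={},ctr=None,zoff=.0665):
    x0,y0,x1,y1=crop;big=cv2.resize(im[y0:y1,x0:x1],None,fx=s,fy=s,interpolation=cv2.INTER_CUBIC)
    if tcp is not None:
        z=tcp[2]-zoff
        draw(big,n,boxedges(tcp,yaw,.032,.021,z,z+.046)+boxedges(tcp,yaw,.06,.01,z+.107,z+.133),x0,y0,s,(255,0,0))
    for k,a in wings.items(): draw(big,n,boxedges(wingpos(k,ctr),a,.03,.005,.09,.112),x0,y0,s,(0,255,0))
    cv2.imwrite(f,big[:,:,::-1])
def yaw_of(q): # tool x yaw
    from scipy.spatial.transform import Rotation as R
    x=R.from_quat(q).as_matrix()[:,0];return np.arctan2(x[1],x[0])
E
python3 - <<'E'
from h import *
s=state();y=yaw_of(s['tool_rot']);print(y,s['ee_pos'])
W={1:np.radians(126.8),2:np.radians(36.5),3:np.radians(120.7),4:np.radians(32.4)}
overlay("side",np.load("side10.npy"),(200,100,290,190),8,"pics/ov10.png",s['ee_pos'],y,{2:W[2],3:W[3],1:W[1]})
overlay("side",np.load("side0.npy"),(210,145,265,190),14,"pics/ov11.png",None,0,W)
E
```

```text
0.563153879150233 [0.59865931 0.10602008 0.2287579 ]
```

View pics/ov10.png

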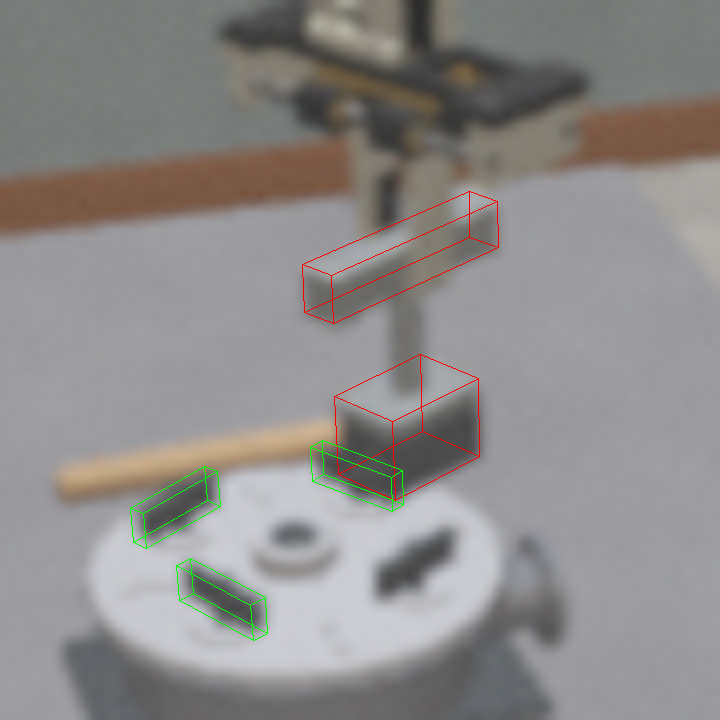

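View pics/ov11.png

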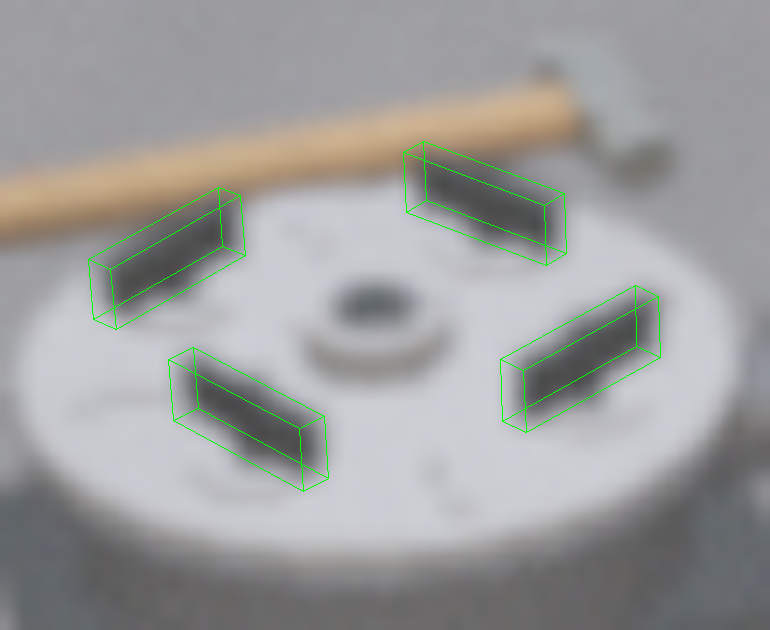

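The wrench overlay fits to within about half a pixel, and the wings fit to about 1 mm. I'll lower onto wing 4 while watching the force.

```bash
python3 -m crank '[[0,1,0,-25,0],[0,1,0,-42,0],[0,1,0,-42,0]]'; python3 -m crank '[[0,0,0,-8,0],[0,0,0,-12,0],[0,0,0,-12,0]]'
```

```text
t: 8.25
ee_pos: [0.5994, 0.1061, 0.1868]
tool_rot: [0.961, 0.278, -0.002, -0.0]
wrist_force: [1.0, -0.5, -4.8]
finger_gap: 0.21
t: 8.62
ee_pos: [0.6002, 0.1069, 0.1763]
tool_rot: [0.961, 0.278, -0.0, -0.0]
wrist_force: [-0.1, -0.8, -5.3]
finger_gap: 0.213
```

```bash
python3 -m crank '[[0,0,0,-6,0],[0,0,0,-10,0],[0,0,0,-10,0]]'; python3 -m crank '[[0,0,0,-5,0],[0,0,0,-9,0],[0,0,0,-9,0]]'
python3 - <<'E'
from h import *
im=camera("side");np.save("side11.npy",im);s=state();print(s['ee_pos'],s['wrist_force'],s['ft_torque'])
save(im,"pics/side11.png",(200,100,290,190),8)
E
```

```text
t: 9.0
ee_pos: [0.6, 0.1069, 0.1659]
tool_rot: [0.961, 0.278, -0.0, -0.0]
wrist_force: [-0.2, -0.1, -5.6]
finger_gap: 0.21
t: 9.38
ee_pos: [0.6, 0.1069, 0.157]
tool_rot: [0.961, 0.278, -0.0, -0.0]
wrist_force: [-0.7, 0.3, -5.5]
finger_gap: 0.212
[0.60016175 0.10690163 0.15719523] [-0.11926539 -0.54046887 -5.06716639] [-0.040393   -0.03946402 -0.00156061]
```

View pics/side11.png

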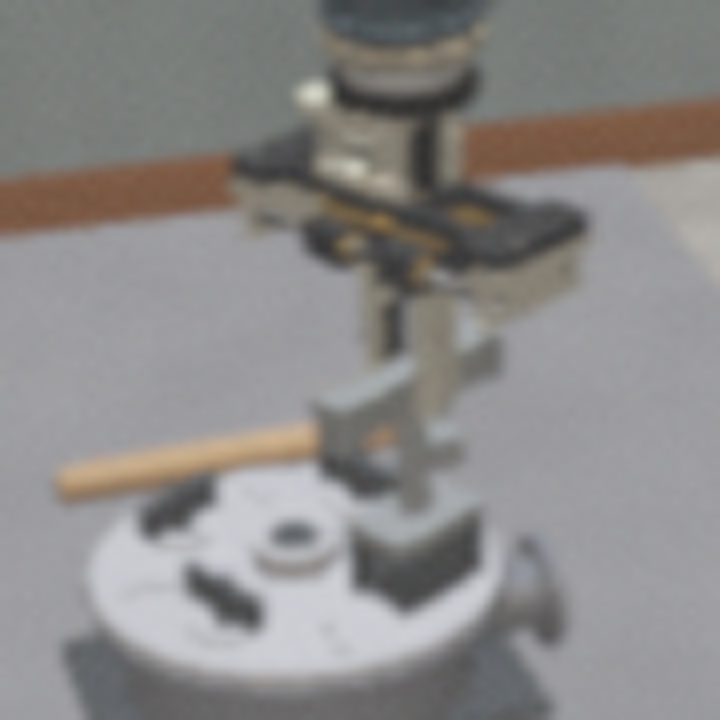

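```bash
python3 -m crank '[[0,0,0,0,-0.15],[0,0,0,0,-0.3],[0,0,0,0,-0.45],[0,0,0,0,-0.6],[0,0,0,0,-0.74]]'; python3 -m crank '[[0,0,0,0,0],[0,0,0,0,0]]'
python3 - <<'E'
from h import *
im=camera("side");np.save("side12.npy",im);s=state();print(s['ee_pos'],s['wrist_force'],s['ft_torque'],yaw_of(s['tool_rot']))
save(im,"pics/side12.png",(200,100,290,190),8)
E
```

```text
t: 10.05
ee_pos: [0.5998, 0.1077, 0.1574]
tool_rot: [0.996, -0.09, -0.001, -0.001]
wrist_force: [-2.3, 3.9, -5.6]
finger_gap: 0.214
t: 10.3
ee_pos: [0.6002, 0.1071, 0.1574]
tool_rot: [0.996, -0.086, -0.0, -0.0]
wrist_force: [-1.3, 3.2, -4.5]
finger_gap: 0.215
[0.60019144 0.10709736 0.15743129] [-1.29999769  2.44378064 -5.13822605] [0.80486407 0.3042911  0.10455278] -0.17365013208394087
```

View pics/side12.png

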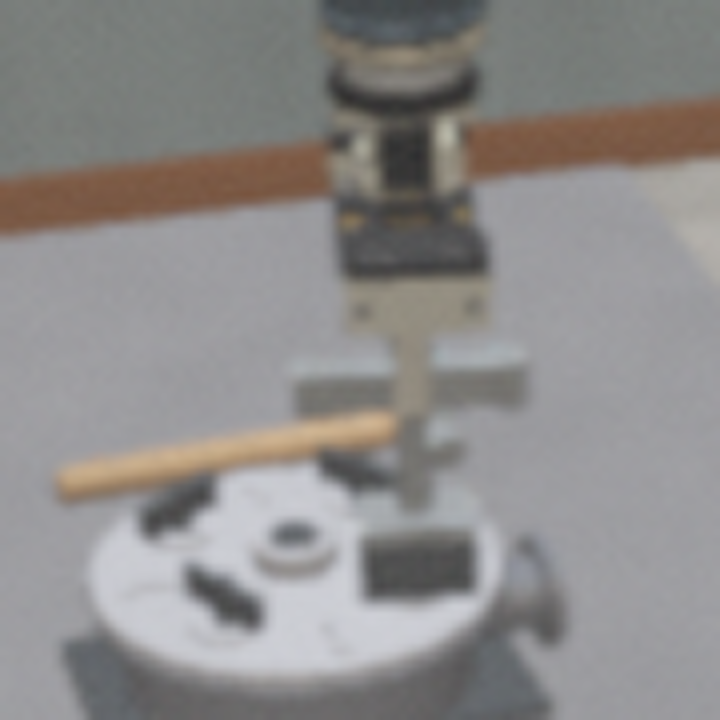

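```bash
python3 -m crank '[[0,0,0,0,0.1],[0,0,0,20,0.1],[0,0,0,60,0.1],[0,0,0,72,0.1],[0,0,0,72,0.1]]'; python3 -m crank '[[0,-28,25,0,0.18],[0,-60,50,0,0.36],[0,-85,75,0,0.54],[0,-113,99,0,0.7],[0,-113,99,0,0.7]]';  python3 - <<'E'
from h import *
im=camera("side");np.save("side13.npy",im);s=state();print(s['ee_pos'],s['wrist_force'],s['ft_torque'],yaw_of(s['tool_rot']))
y=yaw_of(s['tool_rot'])
overlay("side",im,(190,90,280,185),8,"pics/side13.png",s['ee_pos'],y,{4:.6765-.72})
E
```

```text
t: 10.98
ee_pos: [0.6004, 0.1067, 0.2294]
tool_rot: [0.999, -0.038, 0.0, 0.0]
wrist_force: [-0.3, 0.2, -5.1]
finger_gap: 0.213
t: 11.6
ee_pos: [0.4852, 0.2068, 0.2279]
tool_rot: [0.951, 0.309, -0.001, -0.0]
wrist_force: [0.8, -0.7, -4.6]
finger_gap: 0.21
[0.48631469 0.20614682 0.22814793] [-1.41643115 -0.41215309 -5.0941119 ] [-0.07001454 -0.05983738 -0.00224405] 0.6249288921832681
```

View pics/side13.png

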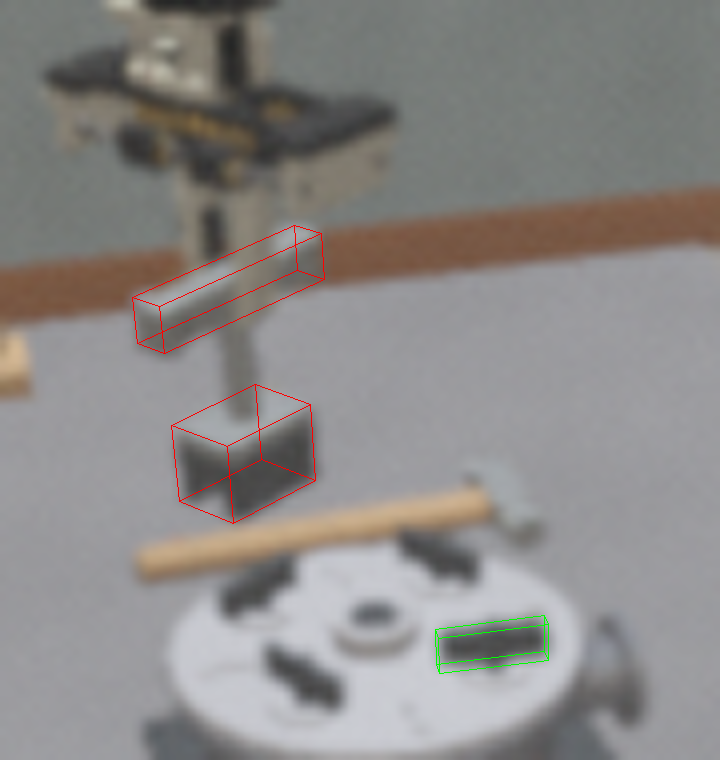

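Wing 4's box at 0.72 rad matches the picture. Now wing 2.

```bash
python3 -m crank '[[0,1,0,-30,0.01],[0,1,0,-50,0.01],[0,1,0,-50,0.01]]'; python3 -m crank '[[0,0,0,-8,0],[0,0,0,-15,0],[0,0,0,-21,0],[0,0,0,-21,0]]';  python3 - <<'E'
from h import *
s=state();print(s['ee_pos'],s['wrist_force'],s['ft_torque'],yaw_of(s['tool_rot']))
E
```

```text
t: 12.02
ee_pos: [0.4877, 0.2049, 0.1774]
tool_rot: [0.95, 0.311, -0.002, 0.0]
wrist_force: [-1.0, 0.2, -3.7]
finger_gap: 0.218
t: 12.52
ee_pos: [0.488, 0.2059, 0.158]
tool_rot: [0.95, 0.312, -0.0, 0.0]
wrist_force: [0.0, 0.5, -5.1]
finger_gap: 0.211
[0.48803828 0.20585271 0.15802653] [ 0.01438898  0.54577931 -5.14047665] [-0.07319266  0.02608649  0.00357413] 0.6337638396477818
```

```bash
python3 -m crank '[[0,-1,0,0,-0.17],[0,-1,0,0,-0.34],[0,-1,0,0,-0.51],[0,-1,0,0,-0.68],[0,-1,0,0,-0.81]]'; python3 -m crank '[[0,0,0,0,0],[0,0,0,0,0]]'
python3 - <<'E'
from h import *
s=state();print(s['ee_pos'],s['wrist_force'],s['ft_torque'],yaw_of(s['tool_rot']))
E
```

```text
t: 13.15
ee_pos: [0.4869, 0.2066, 0.1586]
tool_rot: [0.996, -0.09, -0.0, -0.001]
wrist_force: [-1.0, 3.4, -5.2]
finger_gap: 0.209
t: 13.4
ee_pos: [0.4873, 0.2061, 0.1586]
tool_rot: [0.996, -0.087, 0.0, -0.0]
wrist_force: [-0.6, 2.8, -3.8]
finger_gap: 0.213
[0.48732989 0.2060997  0.15862378] [-0.64024456  2.76634552 -3.80224742] [0.74758074 0.25259545 0.02860746] -0.1733232076017016
```

```bash
python3 -m crank '[[0,0,0,0,0.1],[0,0,0,20,0.1],[0,0,0,60,0.1],[0,0,0,72,0.2],[0,0,0,72,0.38]]'; python3 -m crank '[[0,20,2,0,0.18],[0,40,3,0,0.36],[0,60,4,0,0.54],[0,80,5,0,0.72],[0,105,6,0,0.9]]'; python3 -m crank '[[0,0,0,0,0.18],[0,0,0,0,0.36],[0,0,0,0,0.54],[0,0,0,0,0.72],[0,0,0,0,0.9]]';  python3 - <<'E'
from h import *
im=camera("side");np.save("side14.npy",im);s=state();y=yaw_of(s['tool_rot']);print(s['ee_pos'],y,s['q'])
overlay("side",im,(190,90,280,185),8,"pics/side14.png",s['ee_pos'],y,{4:.6765-.72,2:.6765-.72})
E
```

```text
t: 14.02
ee_pos: [0.488, 0.2057, 0.2318]
tool_rot: [0.994, 0.105, 0.001, 0.0]
wrist_force: [-0.6, 0.3, -5.5]
finger_gap: 0.211
t: 14.65
ee_pos: [0.593, 0.2115, 0.2304]
tool_rot: [0.849, 0.528, -0.0, 0.0]
wrist_force: [-0.0, 0.0, -4.2]
finger_gap: 0.211
t: 15.28
ee_pos: [0.5924, 0.2115, 0.2303]
tool_rot: [0.535, 0.845, -0.0, 0.0]
wrist_force: [0.7, -0.3, -4.7]
finger_gap: 0.212
[0.59234262 0.21147921 0.23026914] 2.020557296719587 [ 2.69295668e-01  4.55462369e-01  1.37294918e+00 -7.77886201e-04
  1.31342689e+00 -1.80267077e-01]
```

View pics/side14.png

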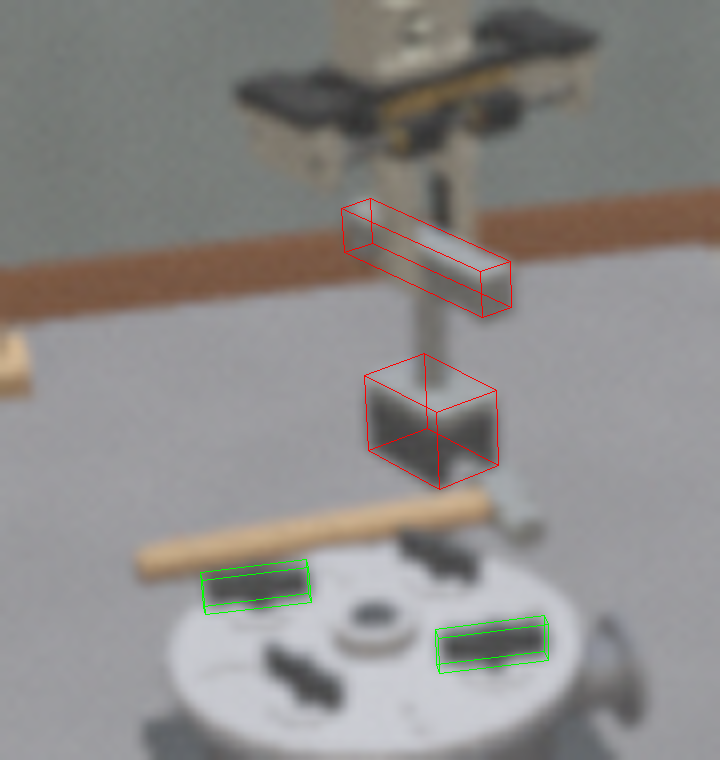

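```bash
python3 -m crank '[[0,0,0,-10,0.18],[0,0,0,-30,0.19],[0,0,0,-52,0.19],[0,0,0,-52,0.19]]'; python3 -m crank '[[0,0,0,-8,0],[0,0,0,-15,0],[0,0,0,-20,0],[0,0,0,-20,0]]';  python3 - <<'E'
from h import *
s=state();print(s['ee_pos'],s['wrist_force'],s['ft_torque'],yaw_of(s['tool_rot']))
E
```

```text
t: 15.82
ee_pos: [0.5916, 0.2115, 0.1769]
tool_rot: [0.457, 0.89, -0.001, -0.001]
wrist_force: [0.2, -0.7, -4.3]
finger_gap: 0.217
t: 16.32
ee_pos: [0.5921, 0.2119, 0.1581]
tool_rot: [0.456, 0.89, -0.0, -0.0]
wrist_force: [-0.1, -0.0, -4.9]
finger_gap: 0.212
[0.59208759 0.2118517  0.15807135] [-0.07926909 -0.01411537 -4.89002136] [ 0.00374141 -0.0962955   0.00319187] 2.1937821631259196
```

```bash
python3 -m crank '[[0,0,0,0,-0.17],[0,0,0,0,-0.34],[0,0,0,0,-0.51],[0,0,0,0,-0.68],[0,0,0,0,-0.8]]'; python3 -m crank '[[0,0,0,0,0],[0,0,0,0,0]]'
python3 - <<'E'
from h import *
s=state();print(s['ee_pos'],s['wrist_force'],s['ft_torque'],yaw_of(s['tool_rot']))
E
```

```text
t: 16.95
ee_pos: [0.5924, 0.2125, 0.1589]
tool_rot: [0.768, 0.64, 0.001, -0.0]
wrist_force: [-0.6, 2.5, -3.6]
finger_gap: 0.209
t: 17.2
ee_pos: [0.5923, 0.2118, 0.1585]
tool_rot: [0.766, 0.643, 0.0, 0.0]
wrist_force: [-0.2, 0.7, -5.3]
finger_gap: 0.215
[0.5923367  0.21176684 0.15850009] [-0.22885088  0.66699968 -5.2676872 ] [-0.06600496 -0.04048669 -0.00348369] 1.396412040528863
```

```bash
python3 -m crank '[[0,0,0,0,0.08],[0,0,0,20,0.1],[0,0,0,60,0.1],[0,0,0,72,0.2],[0,-20,-25,72,0.3]]'; python3 -m crank '[[0,-25,-25,0,0.18],[0,-50,-50,0,0.36],[0,-79,-87,0,0.41],[0,-79,-87,0,0.41],[0,-79,-87,0,0.41]]';   python3 - <<'E'
from h import *
im=camera("side");np.save("side15.npy",im);s=state();y=yaw_of(s['tool_rot']);print(s['ee_pos'],y,s['q'])
overlay("side",im,(190,90,280,185),8,"pics/side15.png",s['ee_pos'],y,{4:.6765-.72,2:.6765-.72,1:.8474+.68})
E
```

```text
t: 17.82
ee_pos: [0.5731, 0.1874, 0.2314]
tool_rot: [0.66, 0.751, 0.001, 0.001]
wrist_force: [0.4, 0.1, -5.0]
finger_gap: 0.214
t: 18.45
ee_pos: [0.4937, 0.1, 0.2308]
tool_rot: [0.496, 0.868, 0.0, 0.0]
wrist_force: [0.4, 0.8, -4.4]
finger_gap: 0.214
[0.49381272 0.10026335 0.23060274] 2.104428168804413 [ 1.07844064e-01  2.16043133e-01  1.70616095e+00  9.89274441e-05
  1.21862988e+00 -4.25821950e-01]
```

View pics/side15.png

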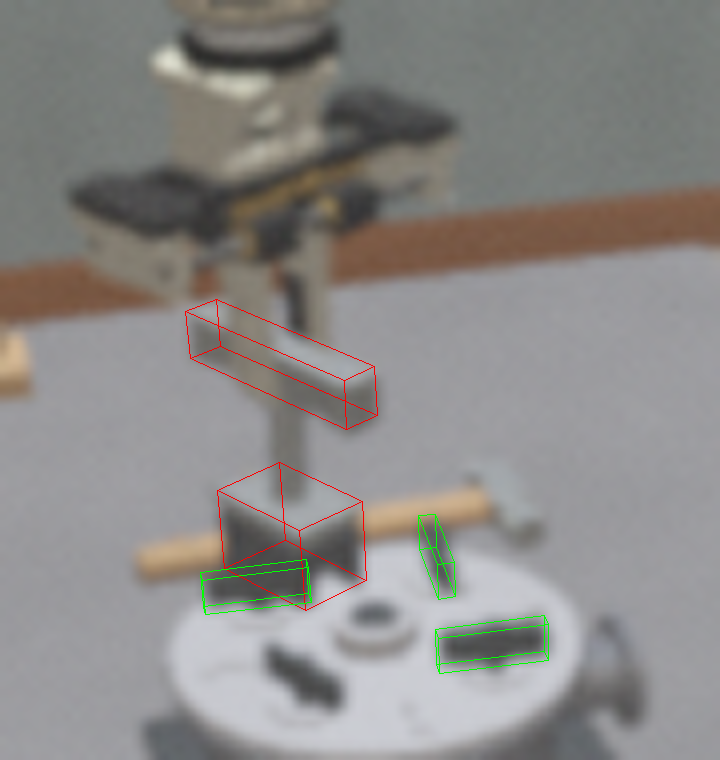

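```bash
python3 -m crank '[[0,0,0,-25,0],[0,0,0,-50,0],[0,0,0,-53,0],[0,0,0,-53,0]]'; python3 -m crank '[[0,0,0,-8,0],[0,0,0,-15,0],[0,0,0,-20,0],[0,0,0,-20,0]]';  python3 - <<'E'
from h import *
s=state();print(s['ee_pos'],s['wrist_force'],s['ft_torque'],yaw_of(s['tool_rot']))
E
```

```text
t: 19.0
ee_pos: [0.4938, 0.1003, 0.1779]
tool_rot: [0.496, 0.869, 0.0, 0.0]
wrist_force: [0.8, -0.1, -5.7]
finger_gap: 0.215
t: 19.5
ee_pos: [0.4931, 0.0998, 0.157]
tool_rot: [0.496, 0.868, -0.0, -0.0]
wrist_force: [-0.6, 0.8, -5.1]
finger_gap: 0.214
[0.49306155 0.0998483  0.15703328] [-0.61227917  0.77237171 -5.13383978] [-0.02617125 -0.12714897 -0.01853818] 2.103762801413801
```

```bash
python3 -m crank '[[0,0,0,0,-0.17],[0,0,0,0,-0.34],[0,0,0,0,-0.51],[0,0,0,0,-0.68],[0,0,0,0,-0.71]]'; python3 -m crank '[[0,0,0,0,0],[0,0,0,0,0]]'
python3 - <<'E'
from h import *
s=state();print(s['ee_pos'],s['wrist_force'],s['ft_torque'],yaw_of(s['tool_rot']))
E
python3 -m crank '[[0,0,0,0,0.08],[0,0,0,20,0.1],[0,0,0,60,0.1],[0,0,0,72,0.1],[0,0,0,72,0.1]]'
python3 - <<'E'
from h import *
im=camera("side");np.save("side16.npy",im);s=state();y=yaw_of(s['tool_rot']);print(s['ee_pos'],y,s['q'])
overlay("side",im,(190,90,280,185),8,"pics/side16.png",s['ee_pos'],y,{4:.6765-.72,2:.6765-.72,1:.8474+.68,3:.8474+.68})
E
```

```text
t: 20.12
ee_pos: [0.4934, 0.1002, 0.1577]
tool_rot: [0.767, 0.642, 0.0, -0.0]
wrist_force: [0.4, 1.7, -4.4]
finger_gap: 0.209
t: 20.38
ee_pos: [0.4933, 0.0998, 0.1574]
tool_rot: [0.766, 0.643, -0.0, 0.0]
wrist_force: [-0.8, -0.8, -4.1]
finger_gap: 0.212
[0.49327601 0.09979138 0.15742488] [-0.80251765 -0.84203919 -4.13593459] [ 0.05228948 -0.00868589 -0.02050686] 1.3960489635835942
t: 21.0
ee_pos: [0.4933, 0.0998, 0.2292]
tool_rot: [0.734, 0.68, 0.0, 0.0]
wrist_force: [-0.1, 1.0, -6.2]
finger_gap: 0.215
[0.49281645 0.09979497 0.22832087] 1.49417760793588 [ 1.07248852e-01  2.17218737e-01  1.71042982e+00 -1.05423614e-04
  1.21506871e+00  1.83904507e-01]
```

View pics/side16.png

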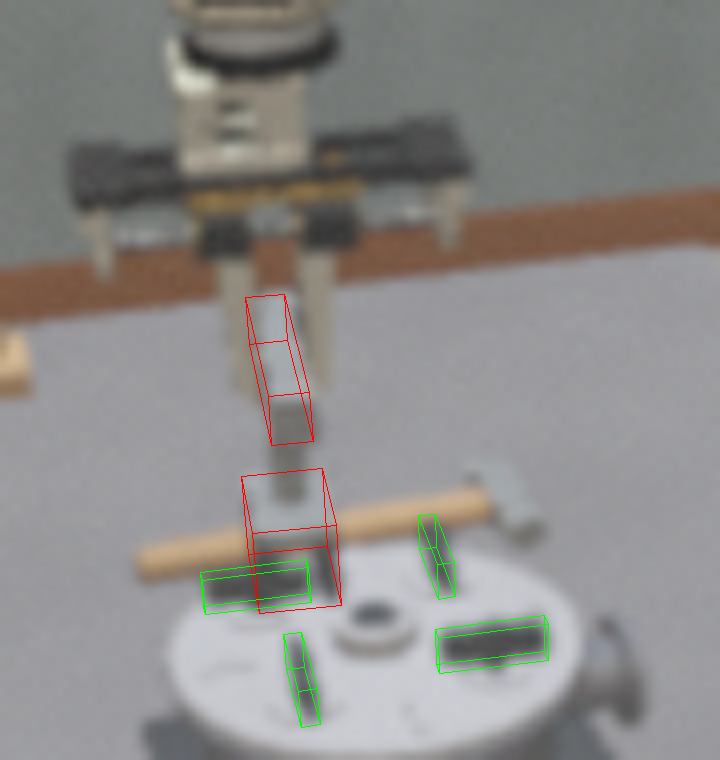

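```bash
python3 -m crank '[[0,0,0,-30,0.02],[0,0,0,-51,0.02],[0,0,0,-51,0.02]]'; python3 -m crank '[[0,0,0,-8,0],[0,0,0,-15,0],[0,0,0,-20,0],[0,0,0,-20,0]]';  python3 - <<'E'
from h import *
s=state();print(s['ee_pos'],s['wrist_force'],s['ft_torque'],yaw_of(s['tool_rot']))
E
```

```text
t: 21.42
ee_pos: [0.4917, 0.0997, 0.1759]
tool_rot: [0.727, 0.687, -0.002, -0.002]
wrist_force: [0.6, -0.3, -4.3]
finger_gap: 0.211
t: 21.92
ee_pos: [0.4931, 0.0999, 0.1582]
tool_rot: [0.727, 0.687, -0.0, -0.0]
wrist_force: [-0.0, -0.0, -5.5]
finger_gap: 0.208
[0.49311078 0.09989025 0.15816345] [-0.02816159 -0.010676   -5.4671299 ] [-0.00967584 -0.09628469  0.04602296] 1.5138543136061797
```

Turn to about 0.757 (−0.757), then check the torque.

```bash
python3 -m crank '[[0,0,0,0,-0.17],[0,0,0,0,-0.34],[0,0,0,0,-0.51],[0,0,0,0,-0.68],[0,0,0,0,-0.76]]'; python3 -c "
from h import *
s=state();print(s['ee_pos'],s['wrist_force'],s['ft_torque'],yaw_of(s['tool_rot']))"
python3 -m crank '[[0,0,0,0,-0.03],[0,0,0,0,-0.04],[0,0,0,0,-0.04]]'; python3 -c "
from h import *
s=state();print(s['ee_pos'],s['wrist_force'],s['ft_torque'],yaw_of(s['tool_rot']))"
```

```text
t: 22.55
ee_pos: [0.4926, 0.1002, 0.1585]
tool_rot: [0.93, 0.366, -0.001, -0.001]
wrist_force: [-3.0, 1.4, -3.8]
finger_gap: 0.214
[0.49257781 0.10020882 0.15849611] [-3.04372857  1.38222395 -3.77867606] [0.45196884 0.7970122  0.12191075] 0.7500537161463204
t: 22.92
ee_pos: [0.4924, 0.1003, 0.1584]
tool_rot: [0.937, 0.35, -0.001, -0.001]
wrist_force: [-5.4, 2.8, -1.3]
finger_gap: 0.214
[0.4924028  0.10034942 0.1584369 ] [-5.44458574  2.78147092 -1.34522245] [0.95969195 1.41737097 0.22094092] 0.714837049934564
```

```bash
python3 -m crank '[[0,0,0,0,-0.03],[0,0,0,0,-0.05],[0,0,0,0,-0.05]]'; python3 -c "
from h import *
s=state();print(s['ee_pos'],s['wrist_force'],s['ft_torque'],yaw_of(s['tool_rot']))"
```

```text
t: 23.3
ee_pos: [0.4924, 0.1003, 0.1584]
tool_rot: [0.945, 0.327, -0.001, -0.001]
wrist_force: [-4.7, 2.7, -1.4]
finger_gap: 0.213
[0.49241157 0.10034265 0.15843567] [-4.74528463  2.72958157 -1.41442609] [0.87704055 1.37050728 0.57925979] 0.6655351625914855
```

```bash
python3 -m crank '[[0,0,0,0,0.17],[0,0,0,10,0.18],[0,0,0,40,0.18],[0,0,0,72,0.18],[0,0,0,72,0.36]]'; python3 -m crank '[[0,25,25,0,0.18],[0,50,56,0,0.36],[0,75,85,0,0.5],[0,100,112,0,0.5],[0,100,112,0,0.5]]'
python3 - <<'E'
from h import *
im=camera("side");np.save("side17.npy",im);s=state();y=yaw_of(s['tool_rot']);print(s['ee_pos'],y,s['q'])
overlay("side",im,(190,90,280,185),8,"pics/side17.png",s['ee_pos'],y,{4:.6765-.72,2:.6765-.72,3:.8474})
E
```

```text
t: 23.92
ee_pos: [0.4949, 0.0999, 0.2338]
tool_rot: [0.872, 0.49, 0.003, 0.001]
wrist_force: [0.3, -0.3, -5.1]
finger_gap: 0.21
t: 24.55
ee_pos: [0.5944, 0.2133, 0.2305]
tool_rot: [0.724, 0.69, 0.0, 0.0]
wrist_force: [-1.0, 0.2, -4.9]
finger_gap: 0.214
[0.59354739 0.21227831 0.23046259] 1.522010892330903 [ 2.69780907e-01  4.57879620e-01  1.36880612e+00 -3.02919725e-04
  1.31490029e+00  3.18642999e-01]
```

View pics/side17.png

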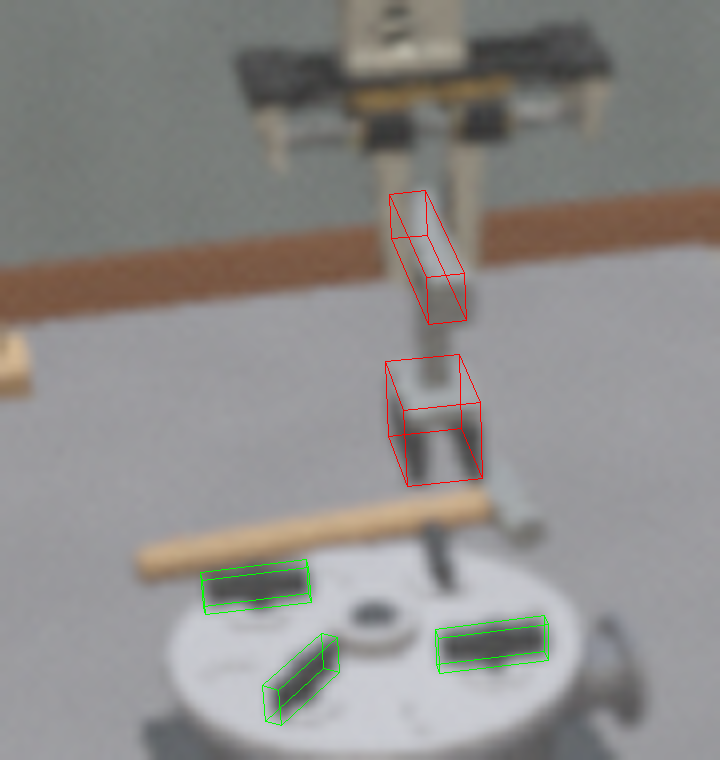

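Wing 3 overlays at home. Wing 1 next.

```bash
python3 -m crank '[[0,-1,0,-30,0],[0,-1,0,-53,0],[0,-1,0,-53,0]]'; python3 -m crank '[[0,0,0,-8,0],[0,0,0,-15,0],[0,0,0,-20,0],[0,0,0,-20,0]]';  python3 - <<'E'
from h import *
s=state();print(s['ee_pos'],s['wrist_force'],s['ft_torque'],yaw_of(s['tool_rot']))
E
```

```text
t: 24.98
ee_pos: [0.5911, 0.211, 0.1765]
tool_rot: [0.724, 0.69, -0.001, -0.001]
wrist_force: [-0.0, -1.0, -4.2]
finger_gap: 0.213
t: 25.48
ee_pos: [0.5921, 0.2118, 0.157]
tool_rot: [0.724, 0.69, -0.0, -0.0]
wrist_force: [-0.0, 0.3, -5.4]
finger_gap: 0.214
[0.59207154 0.21183543 0.15704796] [-2.35326533e-03  2.98818311e-01 -5.40810789e+00] [-0.0552038  -0.02271351  0.00670873] 1.5237220747918316
```

```bash
python3 -m crank '[[0,0,0,0,-0.17],[0,0,0,0,-0.34],[0,0,0,0,-0.51],[0,0,0,0,-0.68],[0,0,0,0,-0.8]]'; python3 -c "
from h import *
s=state();print(s['ee_pos'],s['wrist_force'],s['ft_torque'],yaw_of(s['tool_rot']))"
python3 -m crank '[[0,0,0,0,-0.03],[0,0,0,0,-0.05],[0,0,0,0,-0.05]]'; python3 -c "
from h import *
s=state();print(s['ee_pos'],s['wrist_force'],s['ft_torque'],yaw_of(s['tool_rot']))"
```

```text
t: 26.1
ee_pos: [0.5914, 0.2124, 0.1576]
tool_rot: [0.936, 0.352, -0.001, -0.001]
wrist_force: [-6.5, 3.8, -2.7]
finger_gap: 0.217
[0.5914068  0.21244815 0.15755693] [-6.51210791  3.81605248 -2.69093344] [1.12777789 1.57549832 0.18229601] 0.7193183783439757
t: 26.48
ee_pos: [0.5911, 0.2127, 0.1576]
tool_rot: [0.944, 0.331, -0.001, -0.001]
wrist_force: [-5.5, 3.1, -2.4]
finger_gap: 0.213
[0.59109096 0.21271977 0.1575612 ] [-5.4875494   3.08241963 -2.35912633] [0.89831971 1.44443264 0.53845042] 0.6744811971476412
```

```bash
python3 -m crank '[[0,0,0,0,0.17],[0,0,0,10,0.18],[0,0,0,40,0.18],[0,0,0,72,0.3],[0,0,0,72,0.48]]'; python3 -m crank '[[0,-25,-2,0,0.18],[0,-50,-4,0,0.36],[0,-80,-6,0,0.54],[0,-105,-7,0,0.72],[0,-105,-7,0,0.9]]'; python3 -m crank '[[0,0,0,0,0.18],[0,0,0,0,0.36],[0,0,0,0,0.54],[0,0,0,0,0.72],[0,0,0,0,0.9]]'
python3 - <<'E'
from h import *
im=camera("side");np.save("side18.npy",im);s=state();y=yaw_of(s['tool_rot']);print(s['ee_pos'],y,s['q'])
overlay("side",im,(190,90,280,185),8,"pics/side18.png",s['ee_pos'],y,{4:.6765-.72,1:.8474,3:.8474})
E
```

```text
t: 27.1
ee_pos: [0.5937, 0.2123, 0.2334]
tool_rot: [0.838, 0.546, 0.003, 0.001]
wrist_force: [-0.0, 0.7, -5.7]
finger_gap: 0.217
t: 27.72
ee_pos: [0.4863, 0.205, 0.2307]
tool_rot: [0.516, 0.856, 0.0, 0.0]
wrist_force: [-0.5, 0.2, -4.8]
finger_gap: 0.208
t: 28.35
ee_pos: [0.4875, 0.205, 0.2305]
tool_rot: [0.093, 0.996, 0.0, 0.001]
wrist_force: [-0.1, 0.1, -4.9]
finger_gap: 0.212
[0.48756522 0.20491933 0.23040571] 2.9647147390460553 [ 3.09881986e-01  2.63460586e-01  1.64546338e+00 -7.48853262e-05
  1.23134295e+00 -1.08401187e+00]
```

View pics/side18.png

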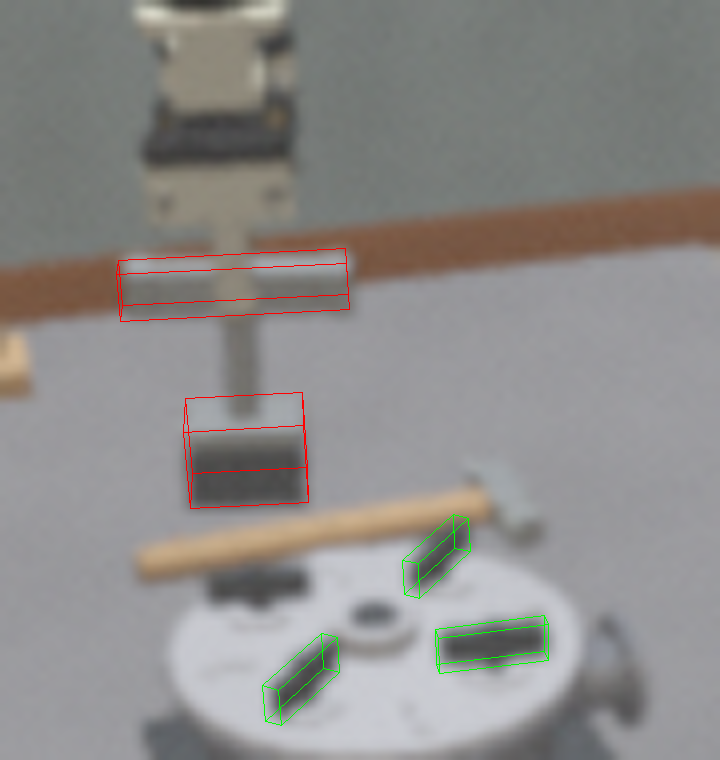

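```bash
python3 -m crank '[[0,0,1,-10,0.13],[0,0,1,-30,0.13],[0,0,1,-53,0.13],[0,0,1,-53,0.13]]'; python3 -m crank '[[0,0,0,-8,0],[0,0,0,-15,0],[0,0,0,-20,0],[0,0,0,-20,0]]';  python3 - <<'E'
from h import *
s=state();print(s['ee_pos'],s['wrist_force'],s['ft_torque'],yaw_of(s['tool_rot']))
E
```

```text
t: 28.9
ee_pos: [0.4867, 0.2057, 0.1759]
tool_rot: [0.031, 1.0, -0.0, -0.001]
wrist_force: [0.3, 0.6, -3.4]
finger_gap: 0.21
t: 29.4
ee_pos: [0.4872, 0.2061, 0.1562]
tool_rot: [0.029, 1.0, 0.0, -0.0]
wrist_force: [-0.0, 2.3, -5.1]
finger_gap: 0.214
[0.48724054 0.2061275  0.15618767] [-0.04778582  2.29220878 -5.14429553] [ 0.76427287 -0.30410088 -0.1381875 ] 3.0834241027005316
```

```bash
python3 -m crank '[[0,0,-0.5,0.5,-0.17],[0,0,-0.5,0.5,-0.34],[0,0,-0.5,0.5,-0.51],[0,0,-0.5,0.5,-0.68],[0,0,-0.5,0.5,-0.8]]'; python3 -c "
from h import *
s=state();print(s['ee_pos'],s['wrist_force'],s['ft_torque'],yaw_of(s['tool_rot']))"
python3 -m crank '[[0,0,0,0,-0.03],[0,0,0,0,-0.05],[0,0,0,0,-0.05]]'; python3 -c "
from h import *
s=state();print(s['ee_pos'],s['wrist_force'],s['ft_torque'],yaw_of(s['tool_rot']))"
```

```text
t: 30.02
ee_pos: [0.488, 0.2062, 0.1574]
tool_rot: [0.418, 0.908, 0.001, 0.001]
wrist_force: [3.8, 5.2, -5.4]
finger_gap: 0.212
[0.48798171 0.20615375 0.15739204] [ 3.82257496  5.19718225 -5.41191678] [ 1.70256152 -1.14084678  0.20901616] 2.2791002090044294
t: 30.4
ee_pos: [0.4881, 0.2062, 0.1574]
tool_rot: [0.438, 0.899, 0.001, 0.001]
wrist_force: [1.8, 4.2, -5.5]
finger_gap: 0.212
[0.48805188 0.2061798  0.15742398] [ 1.81966909  4.16712996 -5.50266145] [ 1.41932217 -0.71732779  0.63569594] 2.2344728357512618
```

Home (0.64 N m at the stop). Wing 4 is at (.5996,.1066) with yaw 3.098: dx +112, dy −99.

```bash
python3 -m crank '[[0,0,0,0,0.17],[0,0,0,10,0.18],[0,0,0,40,0.18],[0,0,0,72,0.3],[0,0,0,72,0.45]]'; python3 -m crank '[[0,28,-25,0,0.18],[0,56,-50,0,0.36],[0,85,-75,0,0.42],[0,112,-99,0,0.42],[0,112,-99,0,0.42]]'
python3 - <<'E'
from h import *
im=camera("side");np.save("side19.npy",im);s=state();y=yaw_of(s['tool_rot']);print(s['ee_pos'],y,s['q'])
overlay("side",im,(190,90,280,185),8,"pics/side19.png",s['ee_pos'],y,{2:2.418,1:.8474,3:.8474})
E
```

```text
t: 31.02
ee_pos: [0.4885, 0.2056, 0.2322]
tool_rot: [0.227, 0.974, 0.001, 0.002]
wrist_force: [-0.3, 0.3, -5.6]
finger_gap: 0.211
t: 31.65
ee_pos: [0.6004, 0.1046, 0.2291]
tool_rot: [0.022, 1.0, -0.0, 0.0]
wrist_force: [0.0, 0.6, -6.0]
finger_gap: 0.214
[0.59940219 0.10568409 0.22906511] 3.099441816167136 [ 9.81276115e-02  4.17236150e-01  1.43324322e+00 -1.58049247e-04
  1.29159461e+00 -1.43047433e+00]
```

View pics/side19.png

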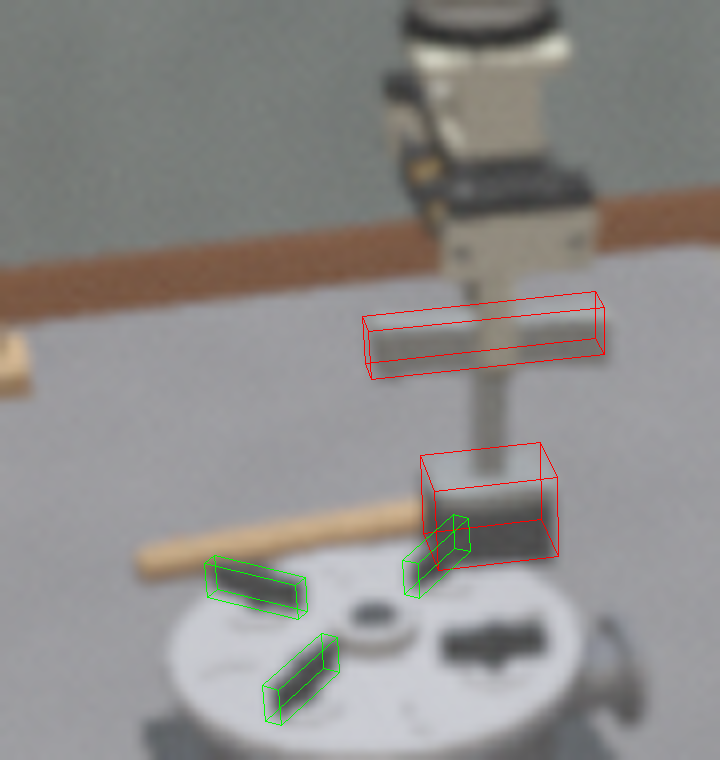

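The wrench looks slipped by about 0.05 rad in the grip, so I'll compensate on the way down.

```bash
python3 -m crank '[[0,0,0.5,-10,-0.05],[0,0,0.5,-30,-0.05],[0,0,0.5,-51,-0.05],[0,0,0.5,-51,-0.05]]'; python3 -m crank '[[0,0,0,-8,0],[0,0,0,-15,0],[0,0,0,-20,0],[0,0,0,-20,0]]';  python3 - <<'E'
from h import *
s=state();print(s['ee_pos'],s['wrist_force'],s['ft_torque'],yaw_of(s['tool_rot']))
E
```

```text
t: 32.2
ee_pos: [0.5978, 0.1075, 0.1771]
tool_rot: [0.044, 0.999, -0.0, -0.001]
wrist_force: [-0.6, 0.3, -5.5]
finger_gap: 0.216
t: 32.7
ee_pos: [0.5991, 0.107, 0.1576]
tool_rot: [0.044, 0.999, 0.0, -0.0]
wrist_force: [-0.1, 1.4, -4.9]
finger_gap: 0.215
[0.59908772 0.10699001 0.1575739 ] [-0.08043282  1.39369032 -4.88204195] [ 0.21448508 -0.1094742  -0.05303028] 3.0536166254763843
```

```bash
python3 -m crank '[[0,0,0,0,-0.17],[0,0,0,0,-0.34],[0,0,0,0,-0.51],[0,0,0,0,-0.68],[0,0,0,0,-0.8]]'; python3 -c "
from h import *
s=state();print(s['ee_pos'],s['wrist_force'],s['ft_torque'],yaw_of(s['tool_rot']))"
python3 -m crank '[[0,0,0,0,-0.03],[0,0,0,0,-0.05],[0,0,0,0,-0.05]]'; python3 -c "
from h import *
s=state();print(s['ee_pos'],s['wrist_force'],s['ft_torque'],yaw_of(s['tool_rot']))"
```

```text
t: 33.33
ee_pos: [0.6, 0.108, 0.1584]
tool_rot: [0.432, 0.902, 0.001, 0.001]
wrist_force: [2.3, 4.5, -6.7]
finger_gap: 0.216
[0.60004341 0.1079921  0.15840728] [ 2.33576168  4.47484825 -6.69418422] [ 1.4004596  -0.65817039  0.53179967] 2.2492662965295622
t: 33.7
ee_pos: [0.5996, 0.1074, 0.1584]
tool_rot: [0.452, 0.892, 0.001, 0.0]
wrist_force: [0.7, 5.6, -2.9]
finger_gap: 0.217
[0.59962511 0.10739117 0.15838328] [ 0.66037371  5.61654635 -2.85606719] [ 1.3773433  -0.48197188  0.8003462 ] 2.2044971570553056
```

```bash
python3 -m crank '[[0,0,0,0,0.17],[0,0,0,10,0.22],[0,0,0,40,0.22],[0,0,0,72,0.22],[0,0,0,72,0.22]]'; python3 -m crank '[[0,-10,-60,0,0],[0,-20,-120,0,0],[0,-30,-180,0,0],[0,-40,-230,0,0],[0,-50,-279,0,0]]'
python3 - <<'E'
from h import *
im=camera("side");np.save("side20.npy",im);s=state();y=yaw_of(s['tool_rot']);print(s['ee_pos'],y,s['q'])
overlay("side",im,(190,110,290,210),7,"pics/side20.png",s['ee_pos'],y,{2:2.418,1:.8474,3:.8474,4:2.418})
im=camera("top");np.save("top20.npy",im);save(im,"pics/top20.png",(150,130,300,240),5)
E
```

```text
t: 34.33
ee_pos: [0.6002, 0.1065, 0.2318]
tool_rot: [0.351, 0.936, 0.001, 0.002]
wrist_force: [0.4, 0.6, -4.6]
finger_gap: 0.214
t: 34.95
ee_pos: [0.5478, -0.1738, 0.228]
tool_rot: [0.351, 0.936, -0.0, -0.001]
wrist_force: [0.1, -0.1, -5.7]
finger_gap: 0.216
[ 0.54666525 -0.17905862  0.2279715 ] 2.421058408222962 [-0.39554312  0.35547436  1.52555465 -0.00365554  1.2625467  -1.2446942 ]
```

View pics/side20.png

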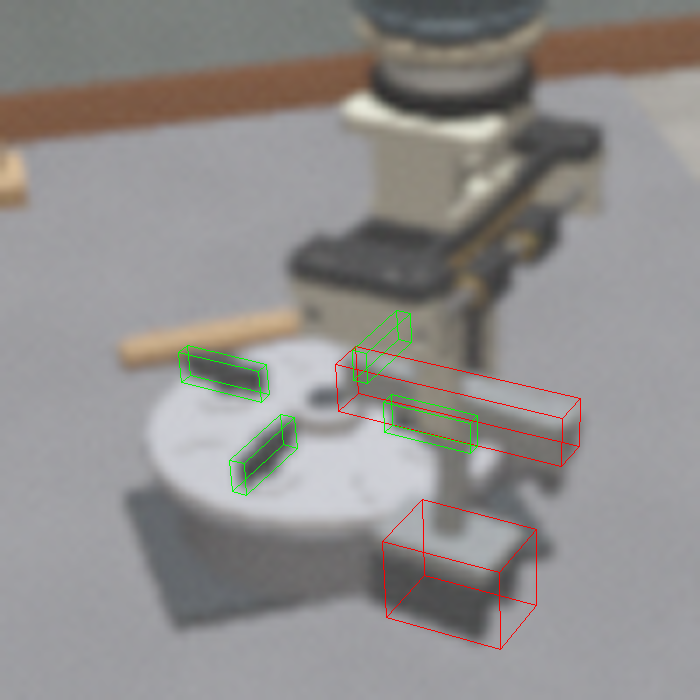

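View pics/top20.png

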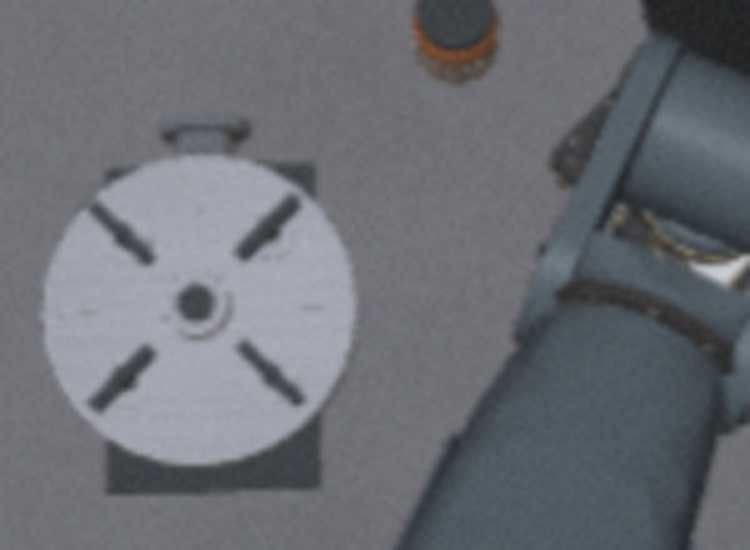

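All four wings in the top view point at the centre. Now I'll place the wrench on the mat.

```bash
python3 -m crank '[[0,3,3,-40,0],[0,3,3,-90,0],[0,3,3,-140,0],[0,3,3,-140,0],[0,3,3,-140,0]]'
python3 - <<'E'
from h import *
im=camera("side");np.save("side21.npy",im);s=state();y=yaw_of(s['tool_rot']);print(s['ee_pos'],y,s['wrist_force'])
overlay("side",im,(210,150,300,240),7,"pics/side21.png",s['ee_pos'],y)
E
```

```text
t: 35.67
ee_pos: [0.5529, -0.1693, 0.0912]
tool_rot: [0.351, 0.936, -0.0, 0.001]
wrist_force: [0.0, 0.3, -4.1]
finger_gap: 0.215
[ 0.55335683 -0.16946823  0.09181854] 2.4238894542712117 [ 0.32458669 -0.26978304 -5.18473702]
```

View pics/side21.png

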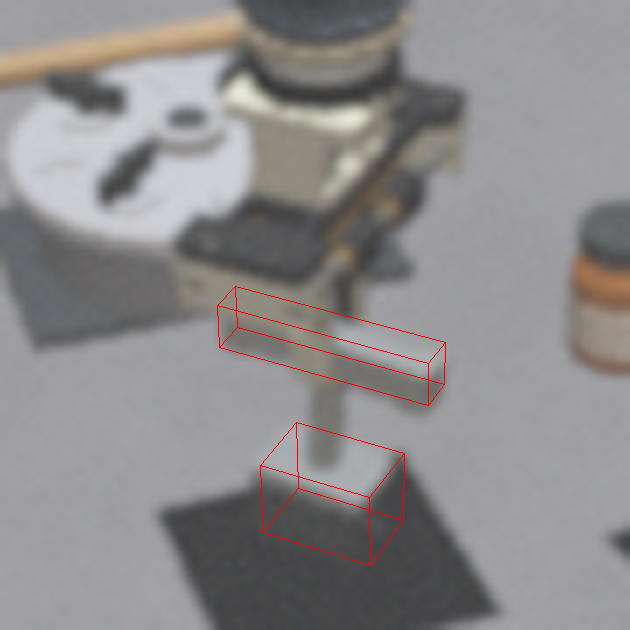

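The wrench has pitched by about 0.1 rad in the pads: the shaft leans from (330,385) to (322,465). Setting it down flat should level it, so I'll lower in small steps and watch the force.

```bash
python3 -m crank '[[0,0,0,-10,0],[0,0,0,-16,0],[0,0,0,-16,0]]'; python3 -m crank '[[0,0,0,-2,0],[0,0,0,-3,0],[0,0,0,-3,0]]'
```

```text
t: 36.1
ee_pos: [0.5524, -0.1691, 0.0741]
tool_rot: [0.351, 0.936, -0.0, 0.0]
wrist_force: [-0.3, 0.3, -2.1]
finger_gap: 0.212
t: 36.48
ee_pos: [0.5534, -0.1695, 0.0738]
tool_rot: [0.351, 0.936, -0.0, 0.002]
wrist_force: [-6.8, 2.6, 23.7]
finger_gap: 0.21
```

```bash
python3 -m crank '[[0,0,0,-1,0],[0,0,0,-2,0],[0,0,0,-2,0]]'
python3 - <<'E'
from h import *
im=camera("side");np.save("side22.npy",im);s=state();y=yaw_of(s['tool_rot']);print(s['ee_pos'],y,s['wrist_force'])
overlay("side",im,(210,150,300,240),7,"pics/side22.png",s['ee_pos'],y)
E
```

```text
t: 36.85
ee_pos: [0.5546, -0.1703, 0.0735]
tool_rot: [0.351, 0.936, -0.0, 0.003]
wrist_force: [-8.3, 1.1, 36.7]
finger_gap: 0.212
[ 0.55461106 -0.17032954  0.07351815] 2.424045282619856 [-8.5638777   1.91601819 37.05950351]
```

View pics/side22.png

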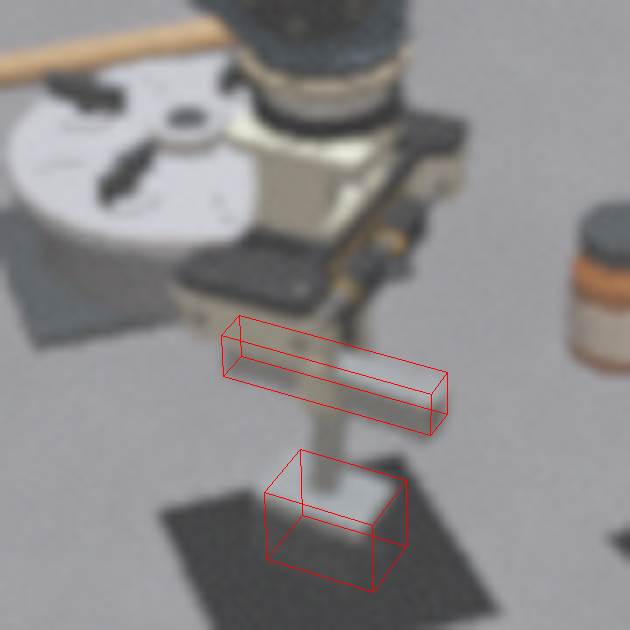

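```bash
python3 -m crank '[[0,0,0,2,0],[0,0,0,4,0],[0,0,0,4,0]]'; python3 -m crank '[[0.25,0,0,0,0],[0.3,0,0,0,0],[0.4,0,0,0,0],[0.5,0,0,0,0],[0.6,0,0,0,0]]'
python3 - <<'E'
from h import *
im=camera("side");np.save("side23.npy",im);s=state();y=yaw_of(s['tool_rot']);print(s['ee_pos'],y,s['wrist_force'])
save(im,"pics/side23.png",(210,150,300,240),7)
E
```

```text
t: 37.28
ee_pos: [0.5531, -0.1695, 0.0738]
tool_rot: [0.351, 0.936, -0.0, 0.001]
wrist_force: [-0.7, 0.3, 7.0]
finger_gap: 0.216
t: 37.9
ee_pos: [0.5522, -0.1691, 0.0728]
tool_rot: [0.351, 0.936, -0.0, -0.0]
wrist_force: [0.7, -0.9, 0.5]
finger_gap: 0.559
[ 0.55222637 -0.16909554  0.07286088] 2.4237921925328796 [-0.27288425 -0.59125685  0.31628602]
```

View pics/side23.png

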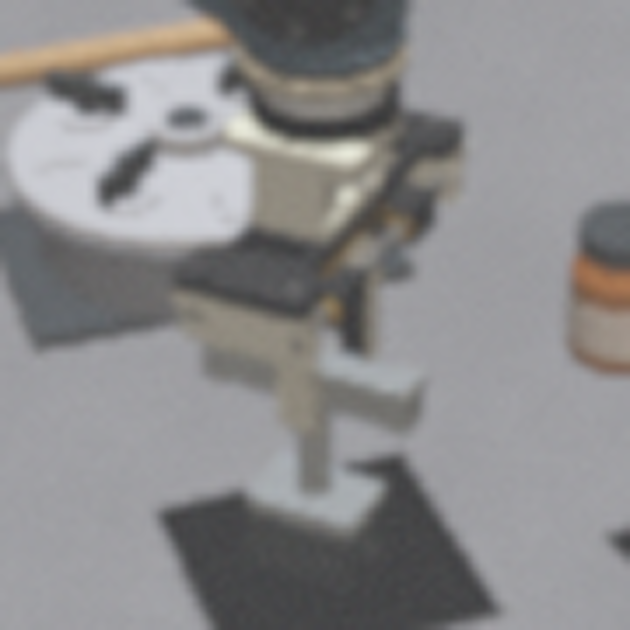

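It stands upright on its foot. Open wider and retreat straight up.

```bash
python3 -m crank '[[1,0,0,0,0],[1,0,0,0,0],[1,0,0,0,0],[1,0,0,15,0],[1,0,0,30,0]]'; python3 -m crank '[[1,0,0,40,0],[1,0,0,90,0],[1,0,0,140,0],[1,0,0,170,0],[1,0,0,170,0]]'; python3 -m crank '[[1,-50,-40,0,0],[1,-100,-80,0,0],[1,-150,-120,0,0],[1,-150,-120,0,0],[1,-150,-120,0,0]]'
python3 - <<'E'
from h import *
im=camera("side");s=state();print(s['ee_pos'],s['wrist_force'])
save(im,"pics/side24.png",None,1.5)
im=camera("top");save(im,"pics/top24.png",None,1.5); save(im,"pics/wr24.png",(150,130,310,240),5)
E
```

```text
t: 38.58
ee_pos: [0.5525, -0.1692, 0.1043]
tool_rot: [0.351, 0.936, -0.0, 0.0]
wrist_force: [-0.5, -0.6, 0.9]
finger_gap: 0.996
t: 39.2
ee_pos: [0.5531, -0.1694, 0.2762]
tool_rot: [0.351, 0.936, -0.0, 0.003]
wrist_force: [0.1, -0.6, -0.0]
finger_gap: 1.0
t: 39.83
ee_pos: [0.4022, -0.2888, 0.2725]
tool_rot: [0.352, 0.936, 0.0, -0.0]
wrist_force: [0.2, -0.5, -0.7]
finger_gap: 1.003
[ 0.40273617 -0.28848958  0.2725418 ] [0.90673767 1.22016914 0.74970632]
```

View pics/side24.png

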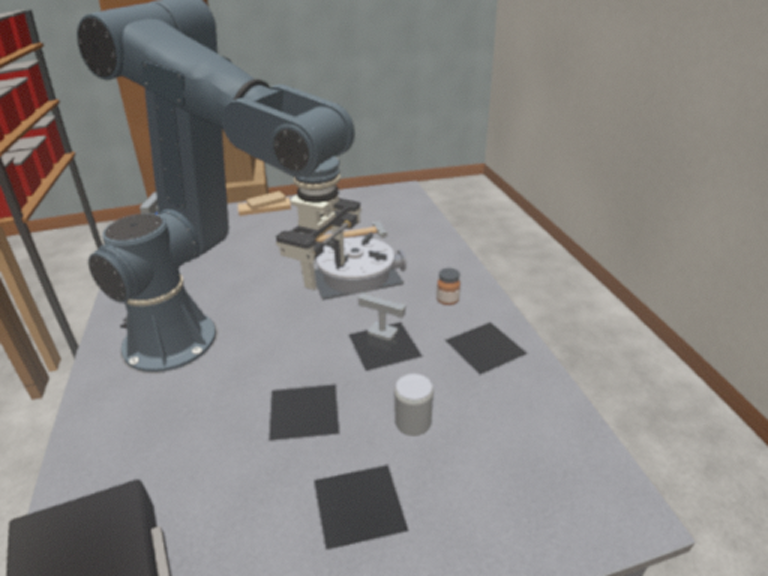

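View pics/wr24.png

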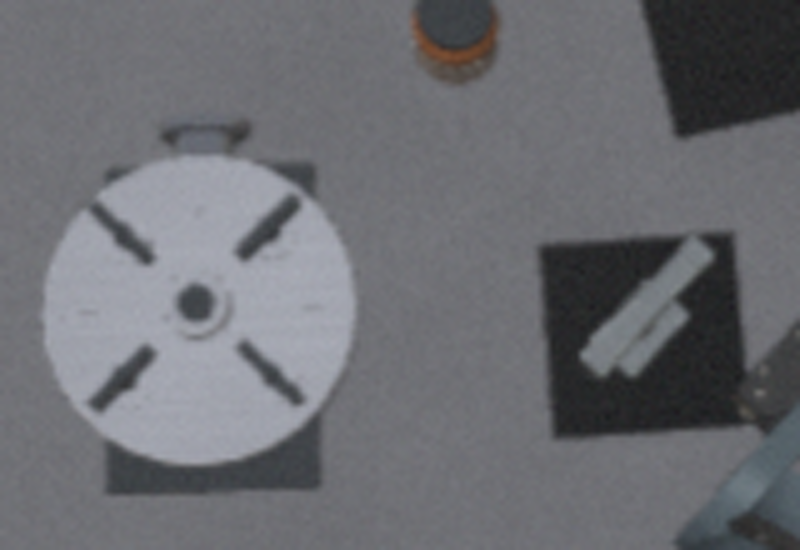

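Run:
```python
from h import *
g=lambda U,V,z:at("top",*crop2(U,V,150,130,5),z).round(4)
a,b=g(700,247,.137),g(596,360,.137);print("handle",(a+b)/2,np.linalg.norm(a-b))
mc=np.mean([g(540,245,.004),g(735,232,.004),g(745,425,.004),g(556,437,.004)],0);print("mat",mc)
def ang(p,q):
    A=g(*p,.112);B=g(*q,.112);d=B-A;return np.arctan2(d[1],d[0])
for k,(p,q) in {1:((93,207),(150,260)),2:((95,407),(152,350)),3:((240,345),(300,402)),4:((298,200),(240,256))}.items():
    h=PY+np.radians(45+90*(k-1));e=(ang(p,q)-h+np.pi/2)%np.pi-np.pi/2;print(k,"off home",round(e,3))
c=np.array([.5475,-.168])
im=camera("side");s=state()
overlay("side",im,(210,180,300,240),8,"pics/fin.png",np.array([(a+b)[0]/2,(a+b)[1]/2,.0705]),np.arctan2((a-b)[1],(a-b)[0]))
```

```text
handle [ 0.54605 -0.16475  0.137  ] 0.10973613807675206
mat [ 0.54805  -0.169975  0.004   ]
1 off home 0.008
2 off home -0.015
3 off home -0.006
4 off home -0.03
```

View pics/fin.png

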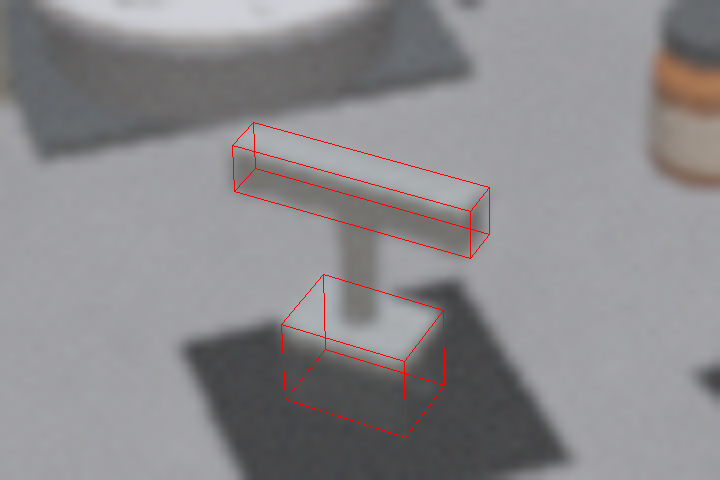

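The upright wrench model fits the picture. The wrench is about 5 mm from the mat centre, all four screws are within 0.03 rad of home, and the gripper is clear.

```bash
python3 -c "
from rig import finish_job,state
print(state()['t'],finish_job())"
```

```text
the job is handed in; nothing more can be done
39.975 None
```

The job is done and handed in at 40 s of the 72 s allowed; no verdict was reported. I picked up the tee wrench and turned the screws crosswise in two passes. The first pass went 4, 2, 1, 3 to about 0.7 rad, and the second went 3, 1, 2, 4 to the stop. I then stood the wrench on the leftmost mat, let go and backed away.

**Last checks:**
- **Screws:** in the top view all four wings were within 0.03 rad of home. The torque rose to 0.5–0.8 N m at each stop.
- **Wrench:** it stands upright, with its handle about 5 mm from the mat's centre. An upright model laid over the side picture fits.
- **Bystanders:** I saw no movement of the tin, the jar or the hammer, judged by eye only.

**What disagreed or went wrong:**
- **First grasp missed:** the fingers closed just above the handle, because the real fingertips sit about 37 mm higher than the reported TCP. I went lower and gripped it.
- **Wrench slipped in the grip:** pushing against the stops turned it by about 0.05 rad and tilted it by about 0.1 rad. It levelled itself when set down. The most force I read then was 37 N, at the wrist.
- **Camera mismatch:** the two cameras placed the mat up to 9 mm apart, which did not matter within the 65 mm allowance.

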